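# Lock the bracelet bar onto its stand and hold the key turned

### The job

Lay the bracelet bar gently into the two V-saddles of its stand so that it sits level, and let go of it. Then take the key from the bur block, push it fully home in the lock on the stand (its pins are sticky, so wiggle the key past them) and turn it a quarter turn clockwise so that the lock's cam closes over the end of the bar. The lock springs back when let go, so finish while still holding the key fully turned; leave everything else on the bench where it is.

Things in the scene. Friction and masses are not known exactly. Their poses are not given: they have to be found in the camera images.
- bar: Bracelet bar, loose, 0.35 kg, 240 mm long along its y; origin at its middle on the axle line, 20 mm above the bench at the start; ends alike, either way round will do. Grey cloth core 160 long, 40 wide (x), 34 high; fixed metal cuffs 46 by 40 mm, 35 to 75 mm from the middle each side: grip the bare middle. A steel axle 12 mm thick sticks out 40 mm at each end.
- stand: Wooden bracelet stand, fixed. Origin: centre of its underside, z up. Base board 140 (x) by 290 (y) by 16 mm. Two posts with V-saddles at y = +102 and -102 mm hold the bar's axles. By the -y saddle, on a steel bracket before a 108 mm high pillar, is an upright cam lock, 42 mm wide. Seated, the bar's origin is at (-30, 0, 68) mm in this frame, its y along this y, with 12 mm of end play each way.
- saddle_left (a point): Centre line of the bar's axle when seated in the V-saddle at the stand's y = +102 mm: (-30, 102, 68) mm in the stand's frame, same axes. The V is bent steel, 90 degrees, 20 mm long in y, 25 mm wide at the mouth; its edges are 72 mm above the bench.
- saddle_right (a point): The same for the V-saddle at the stand's y = -102 mm, beside the lock: (-30, -102, 68) mm in the stand's frame.
- keyway (a point): Mouth centre of the key slot in the brass plug, facing up; (20, -102, 116) mm in the stand's frame. z up, x along the slot; turns with the plug; at rest x is along the stand's y. Slot 13.5 (x) by 5.5 (y) mm, 32 deep, mouth bevelled 2 mm. Two sticky sprung pins poke in from its ends 11 and 19 mm down: each takes 6 to 16 N to push past, less when wiggled.
- cam_tip (a point): Free end of the lock's steel cam, a tongue 14 mm wide, 58 mm long from the lock's axis, at the plug's foot, underside 76 mm above the bench. At rest it points along the stand's -y, clear of the saddle; turned a quarter it points along the stand's -x and lies over the axle in the saddle.
- lock (a joint): Turning of the lock's plug (rad): 0 at rest, growing as it turns clockwise seen from above, stop at 1.57. A spring (0.025 to 0.08 N m) turns it back; friction 0.025 N m. The key has about 0.13 rad of play in the slot either way, so it must turn that much farther than the plug.
- key: Steel key with black plastic head, loose, 40 g, upright. Origin at the shoulder's underside, where the blade begins; z up to the head. Blade 12 wide (x), 4 thick (y), 30 mm long, last 8 mm tapered; shoulder 22 wide; head 28 wide (x), 8 thick (y), 5 to 39 mm above the origin. Fully home, shoulder on the plug, origin and axes meet the keyway's; x may point either way.
- bur_block: Wooden block, fixed, 120 (x) by 52 (y) by 40 mm high, origin at the centre of its underside. The key stands in its slot at x = -32 mm, shoulder on the block's top, key x along block x, blade 30 mm deep, with 1.5 mm of play; thin steel burs stand up to 36 mm above its top at x = 12 to 51 mm.
- rotary_tool: Bystander, loose: rotary tool lying along its x axis, 225 mm by 34 mm.
- pliers: Bystander, loose: pliers with orange handles, 155 mm long along x, 11 mm high.
- bead_dish: Bystander, loose: small white dish of beads, 72 mm in diameter, 18 mm high.
- bead_box: Bystander, loose: clear box of beads, 70 by 70 by 34 mm.
- bead_jar: Bystander, loose: small amber jar, 48 mm in diameter, 65 mm high.
- charger: Bystander, loose: white charger plug, 55 by 50 by 28 mm.
- loose_bangle: Bystander, loose: brass bangle lying flat, 68 mm in diameter, 10 mm high.

How it is judged:
By the outcome, as a careful person would: the job done as asked, in the order asked, and still so for the second after the job is handed in, while the arm keeps its last pose, push and grip.
It also fails if it takes over 61 s, if anything falls off the work surface, if the arm or the gripper's body presses on something with over 40 N, if the wrist force passes 120 N, or if a joint passes its speed limit or range.

### The arm

A 6-joint arm with a two-finger parallel gripper is mounted at the origin on the work surface. World frame = base frame: x ahead of the robot, y to its left, z up, the work surface at z = 0. Lengths are in m, angles in rad, forces in N, time in s.
With the tool pointing down it reaches from about 0.225 to 0.875 m from the base axis. Payload 3.4 kg.
Tool frame: the origin (TCP) lies at the very end of the fingers, on their centre line; the grasp point (between the pads) lies behind it (manip.grasp_offset is the z of the grasp point in the tool frame, in m); z points along the fingers, y is the line along which they close (so a half turn about z gives the same grasp; the last joint's range is limited). The gripper opens to 85 mm and grips with 20 to 120 N. Pads are 22 mm wide; open, the fingers measure 114 mm over their backs; the gripper's body (76 mm by 85 mm) begins 54 mm behind the grasp point. The pads swing forward as they close: fully open they stand 13 mm farther back than shut.
Start: joints at [1.06, 0.276, 1.505, -0, 1.361, -0.121], TCP at [0.219, 0.532, 0.195] pointing down, gripper open.
Joint ranges: [-2.89, 2.89], [-0.75, 2.08], [0.22, 2.7], [-1.18, 4.32], [0.11, 2.71], [-2.7, 2.7]. Speed limits (rad/s): [2.57, 2.57, 3.14, 3.14, 3.14, 3.14].

### API

Orientations are given as a unit quaternion [w, x, y, z].
In Python, from rig import manip gives the robot as it stands.
- The arm moves only by the shell command python3 -m pendant 'ROWS' [FORCE]. ROWS is JSON, a list of rows, each an object of numbers: "dx", "dy", "dz": the shift along the tool's x, y, z in m; "rx", "ry", "rz": the turn, a rotation vector about the tool's x, y, z in degrees; "hand": the finger opening in m, from 0 to 0.0854. In form: [{"dx": .., "dy": .., "dz": .., "rx": .., "ry": .., "rz": .., "hand": ..}, ...]. A call has 1 to 12 rows; each row shifts and turns the commanded pose from where the row before left it, along the tool's axes as they then stand; what a row does not reach is not made up. A row lasts 1/12 s, in which the tool goes at most 41.7 mm and 7.16 degrees, less where a joint would pass 70% of its speed; a pose out of reach is approached as far as the arm can. A call is refused whole if a number of a shift passes 0.0417 or a number of a turn 7.16, either way. A call with a gripper value outside its range is refused whole. The fingers move at their own pace and stop on an object; FORCE is the grip in N (left out, the last holds). Time passes only in rows, so rows that do not move let the fingers close. It gives the time, the measured TCP pose, the force, the opening and the grip force at its end, in the units of the state.
- manip.get_state(): the state, without advancing time (a new reading comes with each control period).
- manip.get_image(name): name is "scene" or "top"; returns a dict with "frame" (400x640x3 uint8, red, green, blue), "fx", "fy", "cx", "cy" (pixels), "position" and "attitude" of the camera in the world. Camera axes: x right, y up, looking along -z (the intrinsics and any distortion apply to the point x, -y, -z); pixel columns grow to the right and rows downward; lengths in m; the calibration is good to about 2 mm. A picture is of the moment at which its call begins. There is no depth.
- manip.sign_off(): hands the job in; it is judged then, once.
The state is a dict: "clock": time; "qpos": joint angles; "qd": joint speeds; "effort": joint torques, N m; "position": TCP position; "ee_rot": TCP orientation; "contact_force": force on the tool from outside, world axes, zero at the start; "moment": the same for the moment, N m; "width": finger opening in m; "gripper_force": force on a finger pad.
Only numpy, scipy, OpenCV 4.12 (cv2) and the standard library are available. Lean on these libraries where they do the work, as an engineer would, in place of code of your own. Each camera call takes 0.05 s, during which the arm holds its last target. There are 200 camera calls.

## Working session

There is one attempt and no reset: what is moved stays moved. The work goes in short steps, Python scripts to look and compute and a shell command to move; the robot and the scene stay as the last step left them, time stands still between calls to the robot, and variables do not carry over. Pictures are saved under pics/ and viewed, at most 10 in all, crops included, and the job is handed in when it is done.

```bash
ls; mkdir -p pics; python3 - <<'E'
from rig import manip
import cv2
for n in("top","scene"):
    i=manip.get_image(n); cv2.imwrite(f"pics/{n}0.png",i["frame"][:,:,::-1]); print(n,{k:v for k,v in i.items() if k!="frame"})
print(manip.get_state(), manip.grasp_offset)
E
```

```text
pics
top {'fx': 441.27845839808884, 'fy': 441.27845839808884, 'cx': 317.53293093175927, 'cy': 203.59037622382075, 'position': array([0.31273794, 0.00877682, 1.36479946]), 'attitude': array([-0.69631477, -0.07172462,  0.05818026,  0.71176989])}
scene {'fx': 453.2934753505683, 'fy': 453.2934753505683, 'cx': 323.32788465337217, 'cy': 199.96812112063947, 'position': array([0.92359052, 0.61560944, 1.13988101]), 'attitude': array([0.24605805, 0.07750497, 0.28371271, 0.92355591])}
{'clock': 0.1, 'qpos': array([ 1.05999892e+00,  2.76531371e-01,  1.50603155e+00,  2.40303875e-05,
        1.36070316e+00, -1.21028967e-01]), 'qd': array([-0.00233246, -0.0013588 , -0.00238547, -0.00233324,  0.00377982,
       -0.00083167]), 'effort': array([ 1.31816385e-03, -4.17697942e+01, -2.46403956e+01,  2.23049988e-04,
        5.78294392e-03, -8.12936662e-06]), 'position': array([0.21822924, 0.53139111, 0.19421652]), 'ee_rot': array([-2.71120815e-04,  1.93655349e-01,  9.81069266e-01, -7.91654886e-04]), 'contact_force': array([1.05727290e-03, 4.99647774e-01, 1.37174053e+00]), 'moment': array([-0.01414064,  0.00812121, -0.01763165]), 'gripper_force': 0.0, 'width': 0.08497800856690421} -0.0187
```

View pics/top0.png

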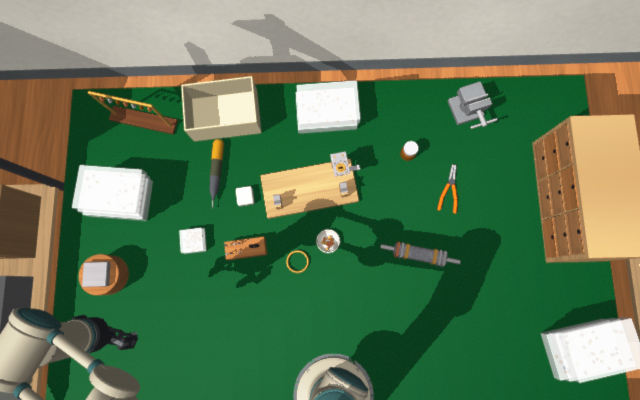

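View pics/scene0.png

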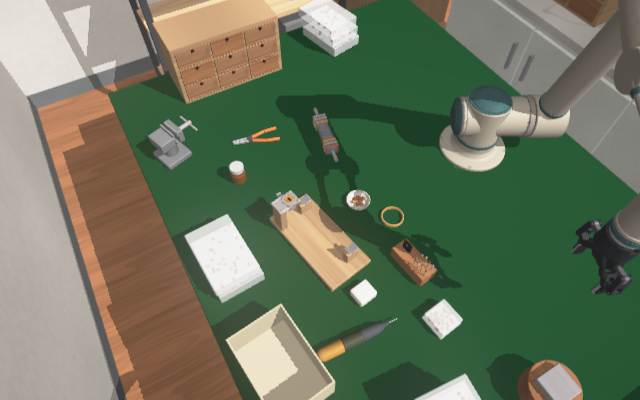

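The top view shows the bar at about (420,254), the stand at (310,188) with its lock at (342,165), and the bur block at (245,247). In the scene view they are at (325,133), (318,240) and (413,262). Next I'll enlarge these regions.

```bash
python3 - <<'E'
import cv2,numpy as np
t=cv2.imread("pics/top0.png");s=cv2.imread("pics/scene0.png")
r=lambda a,f:cv2.resize(a,None,fx=f,fy=f,interpolation=cv2.INTER_CUBIC)
a=r(t[140:290,215:475],3)   # 780x450
cv2.imwrite("pics/tc.png",a)
b=r(s[100:290,260:445],3)  #555x570
cv2.imwrite("pics/sc.png",b)
E
```

```text
(no output)
```

View pics/tc.png

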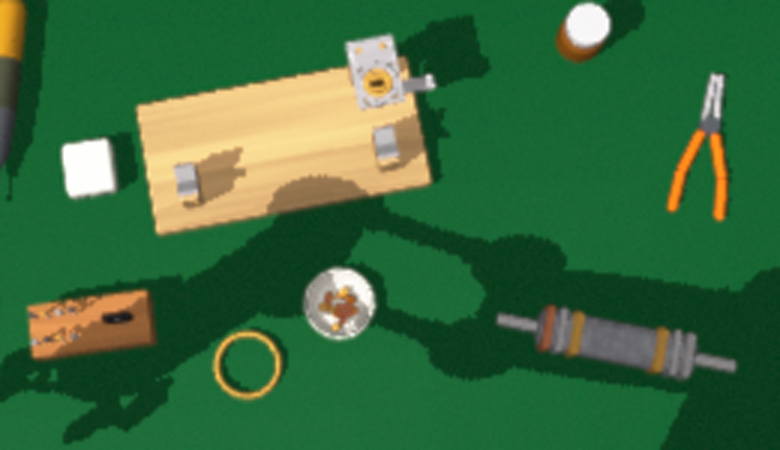

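View pics/sc.png

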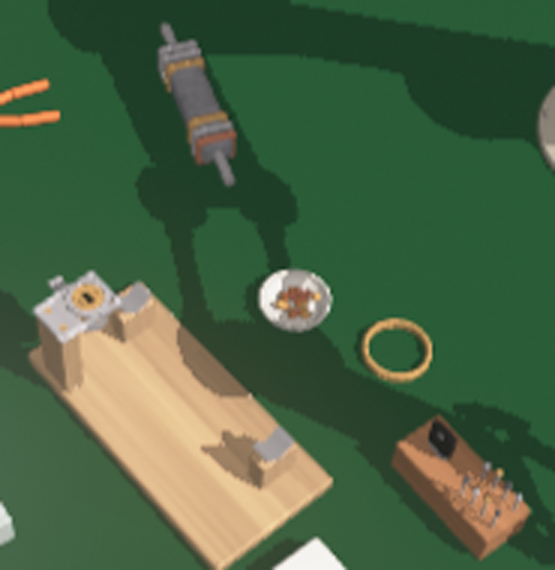

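The top crop shows the stand yawed about +10° with its lock at the right, and brass at crop (377,82). The key head is the black spot at (117,317), and the burs are to its left. The bar's axle tips are at (500,320) and (735,366). The scene crop shows the same arrangement.

```bash
cat > h.py <<'E'
import numpy as np,cv2
from scipy.spatial.transform import Rotation as R
from scipy.optimize import least_squares
from rig import manip
def rays(im,uv):
    uv=np.atleast_2d(uv).astype(float); q=im["attitude"]; M=R.from_quat([q[1],q[2],q[3],q[0]]).as_matrix()
    d=np.c_[(uv[:,0]-im["cx"])/im["fx"],-(uv[:,1]-im["cy"])/im["fy"],-np.ones(len(uv))]
    return d@M.T
def onz(im,uv,z):
    d=rays(im,uv);p=im["position"];return (p+d*((z-p[2])/d[:,2])[:,None])[:,:2]
def proj(im,P):
    q=im["attitude"]; M=R.from_quat([q[1],q[2],q[3],q[0]]).as_matrix()
    c=(np.atleast_2d(P)-im["position"])@M
    return np.c_[im["cx"]+im["fx"]*c[:,0]/-c[:,2], im["cy"]-im["fy"]*c[:,1]/-c[:,2]]
def sub(im,uv,w=3):
    g=cv2.cvtColor(im["frame"],cv2.COLOR_RGB2GRAY)
    return cv2.cornerSubPix(g,np.array(uv,np.float32).reshape(-1,1,2),(w,w),(-1,-1),(3,50,.01)).reshape(-1,2)
def rot(a): return np.array([[np.cos(a),-np.sin(a)],[np.sin(a),np.cos(a)]])
def fit(L,W,x0=None):  # local -> world rigid 2D
    L=np.array(L,float);W=np.array(W,float)
    l=L-L.mean(0);w=W-W.mean(0);a=np.arctan2((l[:,0]*w[:,1]-l[:,1]*w[:,0]).sum(),(l*w).sum())
    t=W.mean(0)-rot(a)@L.mean(0);return t,a,(L@rot(a).T+t-W)
def cent(im,box,f):
    x0,y0,x1,y1=box;h=cv2.cvtColor(im["frame"],cv2.COLOR_RGB2HSV)[y0:y1,x0:x1].astype(int)
    m=f(h[...,0],h[...,1],h[...,2]);y,x=np.nonzero(m);return np.array([x.mean()+x0,y.mean()+y0]),m.sum()
E
python3 - <<'E'
from h import *
np.set_printoptions(precision=4,suppress=True)
T=manip.get_image("top");S=manip.get_image("scene")
tc=lambda x,y:(215+x/3,140+y/3); sc=lambda x,y:(260+x/3,100+y/3)
for n,I,z,px,loc in [("standT",T,.016,[tc(137,105),tc(157,235),tc(431,184)],[(.07,.145),(-.07,.145),(-.07,-.145)]),
 ("standS",S,.016,[sc(222,568),sc(332,480),sc(140,283),sc(30,355)],[(.07,.145),(-.07,.145),(-.07,-.145),(.07,-.145)]),
 ("blockT",T,.04,[tc(28,305),tc(150,290),tc(155,345),tc(32,358)],[(.06,-.026),(-.06,-.026),(-.06,.026),(.06,.026)]),
 ("blockS",S,.04,[sc(483,531),sc(530,508),sc(440,415),sc(397,447)],[(.06,-.026),(.06,.026),(-.06,.026),(-.06,-.026)])]:
    s=sub(I,px); w=onz(I,s,z); t,a,r=fit(loc,w); print(n,np.abs(s-px).max(),t,np.degrees(a),"\n",r*1000)
for n,I,b in(("T",T,(330,160,350,175)),("S",S,(280,190,296,206))):
    c,k=cent(I,b,lambda h,s,v:(s>110)&(h>10)&(h<35)&(v>90)); print("plug",n,c,k,onz(I,c,.116))
for n,I,b in(("T",T,(245,238,262,252)),("S",S,(400,238,414,254))):
    c,k=cent(I,b,lambda h,s,v:(v<60)&(s<140)); print("head",n,c,k,onz(I,c,.075),onz(I,c,.062))
for n,I,b in(("T",T,(372,235,470,272)),("S",S,(308,104,342,164))):
    x0,y0,x1,y1=b;h=cv2.cvtColor(I["frame"],cv2.COLOR_RGB2HSV)[y0:y1,x0:x1].astype(int)
    m=(~((h[...,0]>50)&(h[...,0]<80)&(h[...,1]>110))).astype(np.uint8)
    k,l,st,_=cv2.connectedComponentsWithStats(m);j=1+st[1:,4].argmax();m=l==j
    y,x=np.nonzero(m);P=onz(I,np.c_[x+x0,y+y0],.022);d=np.linalg.svd(P-P.mean(0),full_matrices=False)[2][0];s=(P-P.mean(0))@d
    print("bar",n,m.sum(),P.mean(0),d,s.min(),s.max(),"mid",P.mean(0)+d*(s.min()+s.max())/2, "yaw",np.degrees(np.arctan2(-d[0],d[1])))
E
```

```text
standT 1.3049519856770928 [0.6168 0.0587] 9.449088220246344 
 [[ 0.961   2.0462]
 [-0.2497 -0.8484]
 [-0.7113 -1.1978]]
standS 2.026214599609375 [0.6176 0.0622] 9.266861497747884 
 [[-0.7438 -1.4782]
 [-0.153   1.4226]
 [-0.4086  0.3622]
 [ 1.3054 -0.3065]]
blockT 1.4784342447916856 [0.4301 0.2544] 96.40145177576169 
 [[ 0.2253 -1.3712]
 [-0.3592  0.9116]
 [ 0.4354  0.1268]
 [-0.3014  0.3328]]
blockS 2.027435302734375 [0.4299 0.2535] 96.56407739362201 
 [[ 2.3433  6.5535]
 [-0.4599 -3.0815]
 [-2.5062 -2.5281]
 [ 0.6229 -0.9439]]
plug T [339.3523 167.0568] 88 [[ 0.6524 -0.0354]]
plug S [288.7368 198.5789] 57 [[ 0.6534 -0.0369]]
head T [254.1905 245.5238] 21 [[0.4325 0.2193]] [[0.4337 0.2214]]
head S [406.8983 246.1017] 59 [[0.4405 0.2288]] [[0.4346 0.2241]]
bar T 966 [ 0.4018 -0.2741] [0.2188 0.9758] -0.12133662032214523 0.12268029333835642 mid [ 0.402  -0.2735] yaw -12.636419798123042
bar S 732 [ 0.4046 -0.2676] [0.233  0.9725] -0.13158931238542504 0.12401643211868905 mid [ 0.4037 -0.2713] yaw -13.471020923921333
```

```bash
cat >> h.py <<'E'
def plan(x,y,z,yaw):  # remaining move in tool axes (mm), tool-down; yaw = world angle of tool y (deg)
    s=manip.get_state();q=s["ee_rot"];M=R.from_quat([q[1],q[2],q[3],q[0]])
    cur=np.degrees(np.arctan2(M.as_matrix()[1,1],M.as_matrix()[0,1]))
    d=(yaw-cur+90)%180-90
    X=np.array([[np.cos(np.radians(yaw+90)),np.cos(np.radians(yaw)),0],[np.sin(np.radians(yaw+90)),np.sin(np.radians(yaw)),0],[0,0,-1]])
    P=np.array([x,y,z])-s["position"]
    print("t %.2f pos %s yaw %.2f tool-z %s"%(s["clock"],s["position"].round(4),cur,M.as_matrix()[:,2].round(4)),"| rotvec err tool",np.degrees((M.inv()*R.from_matrix(X)).as_rotvec()).round(2),
     "| mm now",(M.inv().apply(P)*1000).round(2)," mm after turn",(X.T@P*1000).round(2),"F",s["contact_force"].round(2),"M",s["moment"].round(3),"w",round(s["width"],4),"gf",round(s["gripper_force"],1),"q",s["qpos"].round(2))
E
python3 -c "
from h import *
plan(.4025,-.273,.194,-12.8)"
python3 -m pendant '[{"rz":6.7,"hand":0.075},{"rz":6.7},{"rz":6.7},{"rz":6.7},{"rz":6.7},{"rz":6.7},{"rz":6.7},{"rz":6.7},{"rz":6.7},{"rz":6.7},{"rz":6.7},{"rz":6.7}]' 60
python3 -m pendant '[{"dx":-0.02,"dy":0.01},{"dx":-0.031,"dy":0.015},{"dx":-0.031,"dy":0.015},{"dx":-0.031,"dy":0.015},{"dx":-0.031,"dy":0.015},{"dx":-0.031,"dy":0.015},{"dx":-0.031,"dy":0.015},{"dx":-0.031,"dy":0.015},{"dx":-0.031,"dy":0.015},{"dx":-0.031,"dy":0.015},{"dx":-0.031,"dy":0.015},{"dx":-0.031,"dy":0.015}]'
python3 -m pendant '[{"dx":-0.031,"dy":0.015},{"dx":-0.031,"dy":0.015},{"dx":-0.031,"dy":0.015},{"dx":-0.031,"dy":0.015},{"dx":-0.031,"dy":0.015},{"dx":-0.031,"dy":0.015},{"dx":-0.031,"dy":0.015},{"dx":-0.031,"dy":0.015},{"dx":-0.031,"dy":0.015},{"dx":-0.031,"dy":0.015},{"dx":-0.031,"dy":0.015},{"dx":-0.031,"dy":0.015}]'
python3 -c "
from h import *
plan(.4025,-.273,.006,-12.8)"
```

```text
t 0.20 pos [0.2183 0.5316 0.1945] yaw 67.67 tool-z [-5.e-04 -9.e-04 -1.e+00] | rotvec err tool [-6.000e-02  4.000e-02  8.047e+01] | mm now [-476.09 -674.24    1.12]  mm after turn [-7.4379e+02  3.5783e+02  4.7000e-01] F [ 0.72  0.38 -0.37] M [ 0.006 -0.044  0.033] w 0.0853 gf 0.0 q [ 1.06  0.28  1.51 -0.    1.36 -0.12]
t 0.20 pos [0.2183 0.5316 0.1945] yaw 67.67 tool-z [-5.e-04 -9.e-04 -1.e+00] | rotvec err tool [-6.000e-02  4.000e-02  8.047e+01] | mm now [-476.11 -674.04  189.12]  mm after turn [-743.79  357.83  188.47] F [ 0.72  0.38 -0.37] M [ 0.006 -0.044  0.033] w 0.0853 gf 0.0 q [ 1.06  0.28  1.51 -0.    1.36 -0.12]invalid input
invalid input
invalid input
```

```bash
python3 -m pendant '[{"rz":6.7}]'; echo; python3 -m pendant '[{"dx":0,"dy":0,"dz":0,"rx":0,"ry":0,"rz":6.7,"hand":0.075}]' 60; echo; python3 -m pendant '[{"dx":0,"dy":0,"dz":0,"rx":0,"ry":0,"rz":6.7,"hand":0.075}]'
```

```text
clock: 0.28
position: [0.2184, 0.5317, 0.1947]
ee_rot: [-0.0, 0.252, 0.968, -0.0]
contact_force: [0.2, -0.1, -0.5]
width: 0.0762
gripper_force: 0.0

clock: 0.37
position: [0.2184, 0.5317, 0.1947]
ee_rot: [-0.0, 0.309, 0.951, -0.0]
contact_force: [0.4, -0.2, 0.3]
width: 0.0749
gripper_force: 0.0invalid input
```

```bash

python3 -m pendant '[{"dx":0,"dy":0,"dz":0,"rx":0,"ry":0,"rz":6.7,"hand":0.075},{"dx":0,"dy":0,"dz":0,"rx":0,"ry":0,"rz":6.7,"hand":0.075},{"dx":0,"dy":0,"dz":0,"rx":0,"ry":0,"rz":6.7,"hand":0.075},{"dx":0,"dy":0,"dz":0,"rx":0,"ry":0,"rz":6.7,"hand":0.075},{"dx":0,"dy":0,"dz":0,"rx":0,"ry":0,"rz":6.7,"hand":0.075},{"dx":0,"dy":0,"dz":0,"rx":0,"ry":0,"rz":6.7,"hand":0.075},{"dx":0,"dy":0,"dz":0,"rx":0,"ry":0,"rz":6.7,"hand":0.075},{"dx":0,"dy":0,"dz":0,"rx":0,"ry":0,"rz":6.7,"hand":0.075},{"dx":0,"dy":0,"dz":0,"rx":0,"ry":0,"rz":6.7,"hand":0.075},{"dx":0,"dy":0,"dz":0,"rx":0,"ry":0,"rz":6.7,"hand":0.075}]' >/dev/null
python3 -m pendant '[{"dx":-0.02,"dy":0.01,"dz":0,"rx":0,"ry":0,"rz":0,"hand":0.075},{"dx":-0.031,"dy":0.015,"dz":0,"rx":0,"ry":0,"rz":0,"hand":0.075},{"dx":-0.031,"dy":0.015,"dz":0,"rx":0,"ry":0,"rz":0,"hand":0.075},{"dx":-0.031,"dy":0.015,"dz":0,"rx":0,"ry":0,"rz":0,"hand":0.075},{"dx":-0.031,"dy":0.015,"dz":0,"rx":0,"ry":0,"rz":0,"hand":0.075},{"dx":-0.031,"dy":0.015,"dz":0,"rx":0,"ry":0,"rz":0,"hand":0.075},{"dx":-0.031,"dy":0.015,"dz":0,"rx":0,"ry":0,"rz":0,"hand":0.075},{"dx":-0.031,"dy":0.015,"dz":0,"rx":0,"ry":0,"rz":0,"hand":0.075},{"dx":-0.031,"dy":0.015,"dz":0,"rx":0,"ry":0,"rz":0,"hand":0.075},{"dx":-0.031,"dy":0.015,"dz":0,"rx":0,"ry":0,"rz":0,"hand":0.075},{"dx":-0.031,"dy":0.015,"dz":0,"rx":0,"ry":0,"rz":0,"hand":0.075},{"dx":-0.031,"dy":0.015,"dz":0,"rx":0,"ry":0,"rz":0,"hand":0.075}]'
python3 -m pendant '[{"dx":-0.033,"dy":0.015,"dz":0,"rx":0,"ry":0,"rz":0,"hand":0.075},{"dx":-0.033,"dy":0.015,"dz":0,"rx":0,"ry":0,"rz":0,"hand":0.075},{"dx":-0.033,"dy":0.015,"dz":0,"rx":0,"ry":0,"rz":0,"hand":0.075},{"dx":-0.033,"dy":0.015,"dz":0,"rx":0,"ry":0,"rz":0,"hand":0.075},{"dx":-0.033,"dy":0.015,"dz":0,"rx":0,"ry":0,"rz":0,"hand":0.075},{"dx":-0.033,"dy":0.015,"dz":0,"rx":0,"ry":0,"rz":0,"hand":0.075},{"dx":-0.033,"dy":0.015,"dz":0,"rx":0,"ry":0,"rz":0,"hand":0.075},{"dx":-0.033,"dy":0.015,"dz":0,"rx":0,"ry":0,"rz":0,"hand":0.075},{"dx":-0.033,"dy":0.015,"dz":0,"rx":0,"ry":0,"rz":0,"hand":0.075},{"dx":-0.033,"dy":0.015,"dz":0,"rx":0,"ry":0,"rz":0,"hand":0.075},{"dx":-0.033,"dy":0.015,"dz":0,"rx":0,"ry":0,"rz":0,"hand":0.075},{"dx":0,"dy":0,"dz":0,"rx":0,"ry":0,"rz":0,"hand":0.075}]'
python3 -c "
from h import *
plan(.4025,-.273,.006,-12.8)"
```

```text
clock: 2.2
position: [0.3094, 0.1397, 0.1951]
ee_rot: [0.0, 0.781, 0.625, 0.0]
contact_force: [1.1, -0.7, 0.3]
width: 0.0748
gripper_force: 0.0
clock: 3.2
position: [0.3925, -0.2563, 0.1948]
ee_rot: [0.003, 0.782, 0.623, -0.001]
contact_force: [0.7, -0.7, 0.3]
width: 0.0751
gripper_force: 0.0
t 3.20 pos [ 0.3925 -0.2563  0.1948] yaw -12.97 tool-z [ 0.0017 -0.005  -1.    ] | rotvec err tool [ 0.16  0.26 -0.17] | mm now [-13.2   13.02 188.86]  mm after turn [-14.09  13.51 188.76] F [ 0.71 -0.72  0.3 ] M [-0.005 -0.027  0.047] w 0.0751 gf 0.0 q [-0.72  0.11  1.72 -0.    1.31 -0.5 ]
```

```bash

python3 -m pendant '[{"dx":-0.014,"dy":0.0133,"dz":0.02,"rx":0,"ry":0,"rz":0,"hand":0.075},{"dx":0,"dy":0,"dz":0.035,"rx":0,"ry":0,"rz":0,"hand":0.075},{"dx":0,"dy":0,"dz":0.035,"rx":0,"ry":0,"rz":0,"hand":0.075},{"dx":0,"dy":0,"dz":0.035,"rx":0,"ry":0,"rz":0,"hand":0.075},{"dx":0,"dy":0,"dz":0.03,"rx":0,"ry":0,"rz":0,"hand":0.075},{"dx":0,"dy":0,"dz":0.02,"rx":0,"ry":0,"rz":0,"hand":0.075},{"dx":0,"dy":0,"dz":0.012,"rx":0,"ry":0,"rz":0,"hand":0.075},{"dx":0,"dy":0,"dz":0,"rx":0,"ry":0,"rz":0,"hand":0.075}]'
python3 -m pendant '[{"dx":0,"dy":0,"dz":0,"rx":0,"ry":0,"rz":0,"hand":0.03},{"dx":0,"dy":0,"dz":0,"rx":0,"ry":0,"rz":0,"hand":0.03},{"dx":0,"dy":0,"dz":0,"rx":0,"ry":0,"rz":0,"hand":0.03},{"dx":0,"dy":0,"dz":0,"rx":0,"ry":0,"rz":0,"hand":0.03},{"dx":0,"dy":0,"dz":0,"rx":0,"ry":0,"rz":0,"hand":0.03},{"dx":0,"dy":0,"dz":0,"rx":0,"ry":0,"rz":0,"hand":0.03}]' 60
python3 - <<'E'
from h import *
plan(.5874,.0551,.16,9.35)
t=manip.get_image("top")["frame"][215:285,360:480,::-1];s=manip.get_image("scene")["frame"][80:180,260:400,::-1]
r=lambda a,w,h:cv2.resize(a,(w,h),interpolation=cv2.INTER_CUBIC)
cv2.imwrite("pics/g1.png",np.hstack([r(t,420,245),r(s,343,245)]))
E
```

```text
clock: 3.87
position: [0.3984, -0.2636, 0.0053]
ee_rot: [-0.003, 0.781, 0.624, -0.0]
contact_force: [0.8, -0.1, 0.1]
width: 0.0749
gripper_force: 0.0
clock: 4.37
position: [0.4008, -0.2661, 0.0086]
ee_rot: [0.001, 0.781, 0.624, 0.0]
contact_force: [0.6, 0.4, -0.0]
width: 0.0298
gripper_force: 0.0
t 4.37 pos [ 0.4008 -0.2661  0.0086] yaw -12.73 tool-z [ 1.e-03 -8.e-04 -1.e+00] | rotvec err tool [  0.06   0.04 -22.08] | mm now [ 354.33  111.4  -151.46]  mm after turn [ 286.59  236.31 -151.4 ] F [ 0.62  0.35 -0.03] M [-0.016  0.005  0.03 ] w 0.0298 gf 0.0 q [-0.73  0.32  1.97  0.    0.84 -0.51]
```

View pics/g1.png

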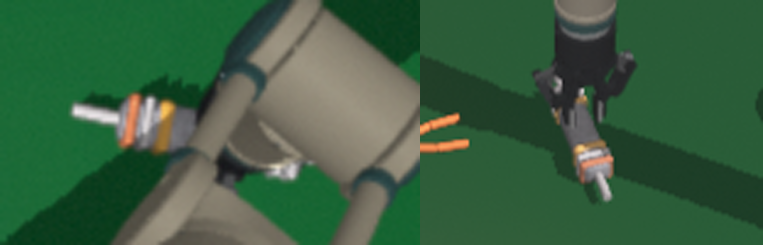

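The fingers straddle the bar near its middle, but the width reads 30 mm with zero grip force. That isn't consistent with a 40 mm core, so I'll look closer.

```bash
python3 - <<'E'
from h import *
S=manip.get_image("scene")
s=S["frame"][85:165,285:365,::-1]
cv2.imwrite("pics/g2.png",cv2.resize(s,None,fx=7,fy=7,interpolation=cv2.INTER_CUBIC))
print((proj(S,[[.4008,-.2661,.0086],[.4025,-.273,.02],[.4,-.27,.037]])-[285,85])*7)
plan(.4025,-.273,.006,-12.8)
E
```

```text
[[288.63207175 360.62422598]
 [278.4489319  336.20902122]
 [286.4754117  313.6070803 ]]
t 4.52 pos [ 0.4005 -0.2659  0.0082] yaw -12.74 tool-z [ 4.e-04 -2.e-04 -1.e+00] | rotvec err tool [0.02 0.01 0.06] | mm now [-6.48  3.48  2.21]  mm after turn [-6.48  3.48  2.2 ] F [-0.23  0.38 -0.98] M [-0.058  0.015 -0.025] w 0.03 gf 0.0 q [-0.73  0.32  1.97  0.    0.84 -0.51]
```

View pics/g2.png

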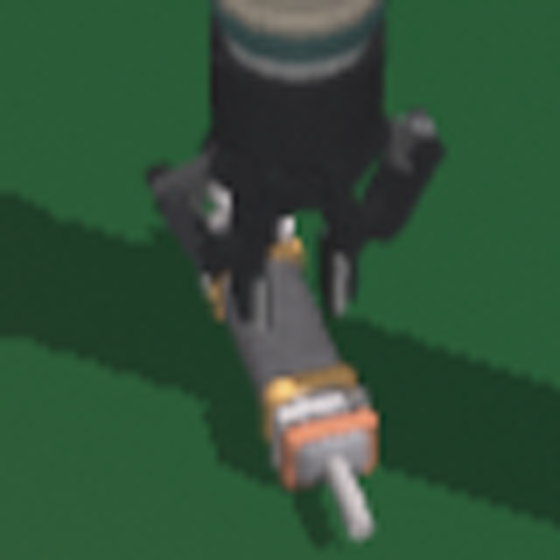

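The core looks about 40 mm wide and the bar hasn't moved. The fingertips, at crop (255,325) and (340,315), appear higher than the reported TCP, which projects to (288,360). I'll check this with numbers.

```bash
python3 - <<'E'
from h import *
S=manip.get_image("scene")
y=np.array([np.cos(np.radians(-12.74)),np.sin(np.radians(-12.74))])
for s in(-1,1):
  for z in (.01,.02,.03,.04): print(s,z,(proj(S,[[*(np.array([.4005,-.2659])+s*y*.02),z]])-[285,85])*7)
# current darkness mask in crop
g=cv2.cvtColor(S["frame"],cv2.COLOR_RGB2GRAY)[112:142,312:342]
for r in range(0,30): print(r+112,' '.join('%3d'%v for v in g[r]))
# initial image: fingertip location test
s0=cv2.imread("pics/scene0.png",0)
I=dict(S);y0=np.array([.380,.925])
for s in(-1,1):
  p=np.array([.2182,.5314])+s*y0*.05; print("init",[proj(S,[[*p,z]]).round(0).tolist() for z in(.194,.207,.22)])
m=s0<45; yy,xx=np.nonzero(m[215:320,560:640]); 
for r in range(240,312,3): 
  c=np.nonzero(m[r,560:640])[0]; print(r,(c.min()+560,c.max()+560,len(c)) if len(c) else None)
E
```

```text
-1 0.01 [[329.41601818 349.51660056]]
-1 0.02 [[329.82632048 335.16934865]]
-1 0.03 [[330.24115461 320.66362987]]
-1 0.04 [[330.66059607 305.99680424]]
1 0.01 [[249.23273301 367.86419917]]
1 0.02 [[249.2025157  353.55359856]]
1 0.03 [[249.17196313 339.0842206 ]]
1 0.04 [[249.14106968 324.45340806]]
112  68  68  81 121 139 112  39  40  40  39  37  39  40  40  40  40  40  38  39  37  37  39  40  52  65  43  41  40  39  38
113  71  69  74 109 158 160  37  39  39  39  37  40  40  37  40  39  40  40  40  37  37  41  42  47  55  42  43  43  39  39
114  65  73  73  89 130 149  45  39  38  40  39  40  40  38  39  39  40  43  44  39  38  40  40  41  45  44  45  43  38  40
115  55  67  83 114 142 122  43  38  40  38  39  40  42  43  53  57  62  63  60  39  37  40  40  41  43  44  44  41  39  40
116  52  47  79 135 146 106  38  38  41  38  40  40  58 125 179  70  74  74  70  46  38  40  40  41  43  43  42  39  40  40
117  52  39  59 108 105  77  39  38  39  39  40  40  73 155 197  74  74  73  67  59  38  40  38  40  40  40  39  39  40  41
118  53  47  44  59  64  55  41  41  36  39  40  40  75 
[... 3123 characters left out ...]
np.int64(574), np.int64(620), 41)
249 (np.int64(577), np.int64(620), 34)
252 (np.int64(574), np.int64(627), 40)
255 (np.int64(593), np.int64(629), 35)
258 (np.int64(595), np.int64(623), 29)
261 (np.int64(596), np.int64(620), 24)
264 (np.int64(598), np.int64(617), 19)
267 (np.int64(599), np.int64(614), 16)
270 (np.int64(599), np.int64(615), 10)
273 (np.int64(599), np.int64(609), 10)
276 (np.int64(600), np.int64(620), 9)
279 (np.int64(600), np.int64(620), 16)
282 (np.int64(600), np.int64(620), 18)
285 (np.int64(601), np.int64(617), 17)
288 (np.int64(600), np.int64(614), 15)
291 (np.int64(596), np.int64(620), 15)
294 (np.int64(608), np.int64(608), 1)
297 None
300 None
303 None
306 None
309 None
```

Both the initial and the current picture put the fingertips about 28 mm above the reported TCP. That would explain closing over the bar without contact. I'll reopen, go down in small guarded steps, and close again.

```bash

python3 -m pendant '[{"dx":0,"dy":0,"dz":0,"rx":0,"ry":0,"rz":0,"hand":0.075},{"dx":0,"dy":0,"dz":0,"rx":0,"ry":0,"rz":0,"hand":0.075},{"dx":0,"dy":0,"dz":0,"rx":0,"ry":0,"rz":0,"hand":0.075},{"dx":-0.006,"dy":0.002,"dz":0.005,"rx":0,"ry":0,"rz":0,"hand":0.075},{"dx":0,"dy":0,"dz":0.005,"rx":0,"ry":0,"rz":0,"hand":0.075},{"dx":0,"dy":0,"dz":0,"rx":0,"ry":0,"rz":0,"hand":0.075}]'
python3 -m pendant '[{"dx":0,"dy":0,"dz":0.003,"rx":0,"ry":0,"rz":0,"hand":0.075},{"dx":0,"dy":0,"dz":0.003,"rx":0,"ry":0,"rz":0,"hand":0.075},{"dx":0,"dy":0,"dz":0,"rx":0,"ry":0,"rz":0,"hand":0.075}]'
python3 - <<'E'
from h import *
S=manip.get_image("scene")
plan(.4025,-.273,.006,-12.8)
s=S["frame"][95:150,295:350,::-1]
cv2.imwrite("pics/g3.png",cv2.resize(s,None,fx=10,fy=10,interpolation=cv2.INTER_CUBIC))
E
```

```text
clock: 5.07
position: [0.4006, -0.272, -0.0031]
ee_rot: [-0.001, 0.781, 0.624, -0.0]
contact_force: [-0.2, 0.7, 1.7]
width: 0.0753
gripper_force: 0.0
clock: 5.32
position: [0.4006, -0.2717, -0.0087]
ee_rot: [-0.001, 0.781, 0.624, -0.0]
contact_force: [-1.4, 0.1, -0.4]
width: 0.0751
gripper_force: 0.0
t 5.37 pos [ 0.4008 -0.2718 -0.0085] yaw -12.73 tool-z [-7.e-04  8.e-04 -1.e+00] | rotvec err tool [-0.05 -0.04  0.07] | mm now [ -0.82   1.93 -14.47]  mm after turn [ -0.83   1.95 -14.47] F [-0.68 -0.33 -0.1 ] M [ 0.006 -0.021  0.057] w 0.075 gf 0.0 q [-0.74  0.35  1.98  0.    0.81 -0.52]
```

View pics/g3.png

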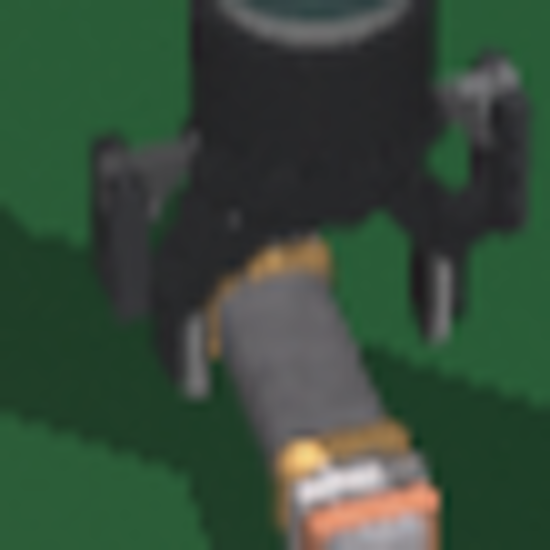

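The open fingers now straddle the core, with tips at crop (195,395) and (435,340). Next I'll check their height using the ray through the tip midpoint.

```bash
python3 - <<'E'
from h import *
S=manip.get_image("scene")
for z in(.0,.01,.02,.03): 
  a=onz(S,[[314.5,134.5]],z)[0];b=onz(S,[[338.5,129]],z)[0]; m=(a+b)/2; y=np.array([np.sin(np.radians(12.8)),np.cos(np.radians(12.8))]);x=np.array([y[1],-y[0]])
  d=m-[.4028,-.2725]; print(z,m.round(4),"bar x,y",(d@x).round(4),(d@y).round(4),"sep",np.linalg.norm(a-b).round(4))
E
```

```text
0.0 [ 0.385 -0.291] bar x,y -0.0132 -0.022 sep 0.0853
0.01 [ 0.3897 -0.283 ] bar x,y -0.0104 -0.0132 sep 0.0845
0.02 [ 0.3945 -0.2751] bar x,y -0.0076 -0.0044 sep 0.0838
0.03 [ 0.3992 -0.2671] bar x,y -0.0047 0.0044 sep 0.083
```

```bash

python3 -m pendant '[{"dx":0,"dy":0.003,"dz":0.004,"rx":0,"ry":0,"rz":0,"hand":0.075},{"dx":0,"dy":0,"dz":0.004,"rx":0,"ry":0,"rz":0,"hand":0.075},{"dx":0,"dy":0,"dz":0.004,"rx":0,"ry":0,"rz":0,"hand":0.075},{"dx":0,"dy":0,"dz":0,"rx":0,"ry":0,"rz":0,"hand":0.055}]'
python3 -m pendant '[{"dx":0,"dy":0,"dz":0,"rx":0,"ry":0,"rz":0,"hand":0.046},{"dx":0,"dy":0,"dz":0,"rx":0,"ry":0,"rz":0,"hand":0.04},{"dx":0,"dy":0,"dz":0,"rx":0,"ry":0,"rz":0,"hand":0.03},{"dx":0,"dy":0,"dz":0,"rx":0,"ry":0,"rz":0,"hand":0.03},{"dx":0,"dy":0,"dz":0,"rx":0,"ry":0,"rz":0,"hand":0.03},{"dx":0,"dy":0,"dz":0,"rx":0,"ry":0,"rz":0,"hand":0.03}]' 60
python3 -c "
from h import *
plan(.5874,.0551,.16,9.35)"
```

```text
clock: 5.75
position: [0.4035, -0.2722, -0.0209]
ee_rot: [-0.001, 0.781, 0.624, -0.0]
contact_force: [0.3, -0.1, -0.3]
width: 0.0647
gripper_force: 0.0
clock: 6.25
position: [0.4035, -0.2725, -0.0198]
ee_rot: [-0.0, 0.781, 0.624, -0.0]
contact_force: [-3.0, 1.1, 4.4]
width: 0.0383
gripper_force: 62.2
t 6.25 pos [ 0.4035 -0.2725 -0.0198] yaw -12.72 tool-z [-7.e-04  4.e-04 -1.e+00] | rotvec err tool [-4.000e-02 -2.000e-02 -2.207e+01] | mm now [ 360.13  107.05 -179.82]  mm after turn [ 293.42  234.65 -179.82] F [-2.99  1.05  4.39] M [0.129 0.637 0.056] w 0.0383 gf 62.2 q [-0.74  0.37  1.99 -0.    0.78 -0.51]
```

```bash

python3 -m pendant '[{"dx":0,"dy":0,"dz":-0.005,"rx":0,"ry":0,"rz":0,"hand":0.03},{"dx":0,"dy":0,"dz":-0.015,"rx":0,"ry":0,"rz":0,"hand":0.03},{"dx":0,"dy":0,"dz":-0.025,"rx":0,"ry":0,"rz":0,"hand":0.03},{"dx":0,"dy":0,"dz":-0.03,"rx":0,"ry":0,"rz":0,"hand":0.03},{"dx":0,"dy":0,"dz":-0.03,"rx":0,"ry":0,"rz":0,"hand":0.03},{"dx":0,"dy":0,"dz":-0.025,"rx":0,"ry":0,"rz":0,"hand":0.03},{"dx":0,"dy":0,"dz":-0.01,"rx":0,"ry":0,"rz":-5.5,"hand":0.03},{"dx":0,"dy":0,"dz":0,"rx":0,"ry":0,"rz":-5.5,"hand":0.03},{"dx":0,"dy":0,"dz":0,"rx":0,"ry":0,"rz":-5.5,"hand":0.03},{"dx":0,"dy":0,"dz":0,"rx":0,"ry":0,"rz":-5.5,"hand":0.03}]'
python3 -m pendant '[{"dx":0.015,"dy":0.012,"dz":0,"rx":0,"ry":0,"rz":0,"hand":0.03},{"dx":0.027,"dy":0.022,"dz":0,"rx":0,"ry":0,"rz":0,"hand":0.03},{"dx":0.027,"dy":0.022,"dz":0,"rx":0,"ry":0,"rz":0,"hand":0.03},{"dx":0.027,"dy":0.022,"dz":0,"rx":0,"ry":0,"rz":0,"hand":0.03},{"dx":0.027,"dy":0.022,"dz":0,"rx":0,"ry":0,"rz":0,"hand":0.03},{"dx":0.027,"dy":0.022,"dz":0,"rx":0,"ry":0,"rz":0,"hand":0.03},{"dx":0.027,"dy":0.022,"dz":0,"rx":0,"ry":0,"rz":0,"hand":0.03},{"dx":0.027,"dy":0.022,"dz":0,"rx":0,"ry":0,"rz":0,"hand":0.03},{"dx":0.027,"dy":0.022,"dz":0,"rx":0,"ry":0,"rz":0,"hand":0.03},{"dx":0.027,"dy":0.022,"dz":0,"rx":0,"ry":0,"rz":0,"hand":0.03},{"dx":0.02,"dy":0.016,"dz":0,"rx":0,"ry":0,"rz":0,"hand":0.03},{"dx":0,"dy":0,"dz":0,"rx":0,"ry":0,"rz":0,"hand":0.03}]'
python3 - <<'E'
from h import *
np.set_printoptions(precision=4,suppress=True)
plan(.5874,.0551,.0282,9.35)
S=manip.get_image("scene");T=manip.get_image("top")
z=manip.get_state()["position"][2]+.04
s=S["frame"][115:300,240:400,::-1];t=T["frame"][130:230,240:370,::-1]
cv2.imwrite("pics/p1.png",np.hstack([cv2.resize(s,(415,480),interpolation=cv2.INTER_CUBIC),cv2.resize(t,(384,480*384//499),interpolation=cv2.INTER_CUBIC) if 0 else cv2.copyMakeBorder(cv2.resize(t,(384,295),interpolation=cv2.INTER_CUBIC),0,185,0,0,cv2.BORDER_CONSTANT)]))
E
```

```text
clock: 7.08
position: [0.4042, -0.2726, 0.1199]
ee_rot: [0.0, 0.646, 0.763, 0.0]
contact_force: [0.4, -0.3, -3.6]
width: 0.0387
gripper_force: 61.5
clock: 8.08
position: [0.5853, 0.0432, 0.1193]
ee_rot: [-0.0, 0.646, 0.763, 0.003]
contact_force: [0.3, -0.7, -3.7]
width: 0.0387
gripper_force: 61.6
t 8.08 pos [0.5853 0.0432 0.1193] yaw 9.47 tool-z [ 0.003   0.0041 -1.    ] | rotvec err tool [ 0.21 -0.2   0.12] | mm now [11.02  3.69 91.16]  mm after turn [11.35  4.   91.11] F [ 0.26 -0.66 -3.67] M [-0.04   0.012  0.013] w 0.0387 gf 61.6 q [-0.05  0.34  1.6   0.    1.19 -0.21]
```

View pics/p1.png

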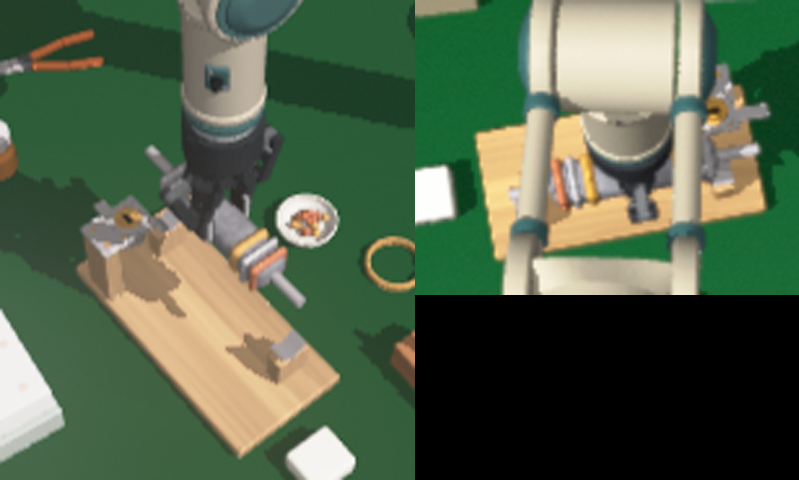

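The bar is held crosswise above the stand. Its axle tips are at scene pixels (298,173) and (356,231), and top pixels (274,195) and (355,181). I'll triangulate those.

```bash
cat >> h.py <<'E'
def tri(S,us,T,ut):
    A=[];b=[]
    for I,u in((S,us),(T,ut)):
        d=rays(I,u)[0];d/=np.linalg.norm(d);Q=np.eye(3)-np.outer(d,d);A.append(Q);b.append(Q@I["position"])
    p,r,_,_=np.linalg.lstsq(np.vstack(A),np.hstack(b),rcond=None);return p,np.sqrt(r)
E
python3 - <<'E'
from h import *
np.set_printoptions(precision=4,suppress=True)
S=manip.get_image("scene");T=manip.get_image("top")
L,_=tri(S,(355.6,230.7),T,(273.9,195)),0
Rr=tri(S,(297.8,172.8),T,(355.1,181.5))
print(L,Rr);l,r=L[0],Rr[0];print("mid",(l+r)/2,"len",np.linalg.norm(l-r),"yaw",np.degrees(np.arctan2(-(l-r)[0],(l-r)[1])),"tilt",np.degrees(np.arcsin((l-r)[2]/np.linalg.norm(l-r))))
# expected tip pixels if bar is at measured TCP, axis z=pos z+.04
p=manip.get_state()["position"];a=np.radians(9.4);u=np.array([-np.sin(a),np.cos(a)])*.12
for I in(S,T): print(proj(I,[[*(p[:2]+u),p[2]+.04],[*(p[:2]-u),p[2]+.04]]))
for n,I,b in (("Sl",S,(343,218,366,240)),("Sr",S,(290,164,312,184)),("Tl",T,(266,186,286,204)),("Tr",T,(340,172,366,192))):
    g=cv2.cvtColor(I["frame"],cv2.COLOR_RGB2HSV)[b[1]:b[3],b[0]:b[2]]
    print(n,b);print('\n'.join(' '.join('%3d/%3d'%(q[1],q[2]) for q in r[::2]) for r in g[::2]))
E
```

```text
(array([0.564 , 0.1543, 0.1517]), array([0.0045])) (array([ 0.6006, -0.078 ,  0.1506]), array([0.0014]))
mid [0.5823 0.0381 0.1511] len 0.23517120545077888 yaw 8.955699175058541 tilt 0.2778153990867446
[[355.6412 228.9894]
 [297.3905 170.3246]]
[[272.1948 196.04  ]
 [356.5147 180.3184]]
Sl (343, 218, 366, 240)
  6/164   7/172   7/171  82/ 99 111/ 94 110/ 95 111/ 94 114/ 94 115/ 95 117/ 94 117/ 94 119/ 94
  7/142   9/166  12/199  11/157 107/ 95 110/ 95 110/ 95 111/ 94 113/ 95 114/ 94 117/ 94 117/ 94
 19/110  22/105   9/166   9/198  10/156 110/ 95 110/ 95 113/ 95 111/ 94 114/ 94 114/ 94 117/ 94
104/ 96 102/ 95  19/106  11/167  10/198  10/156 110/ 95 110/ 95 113/ 95 114/ 94 114/ 94 117/ 94
101/ 96 102/ 95 102/ 95  21/107   9/167  10/199  11/157 110/ 95 110/ 95 111/ 94 111/ 94 114/ 94
101/ 96 101/ 96 102/ 95 102/ 95  19/107  11/168  10/197  16/140 109/ 94 113/ 95 113/ 95 114/ 94
 88/ 99 104/ 96 101/ 96 102/ 95 102/ 95  12/105   9/168  43/118 107/ 95 110/ 95 113/ 95 113/ 95
 79/203 101/ 96 101/ 96 102/ 95 102/ 95 100/ 97  68/109 106/ 96 107/ 95 107/ 95 110/ 95 111/ 94
 97/199  91/174 101/
[... 2279 characters left out ...]
/169 120/170 119/170 118/168  80/ 86  63/ 81 203/ 64 230/ 61 214/ 62 203/ 64
  6/121  79/123 114/170  87/140  63/138  32/135  14/150   4/197   5/201 154/ 68 230/ 61 194/ 63 210/ 62
  8/124   5/ 96   8/135   5/141   5/148   8/152   7/214   7/206   6/181 122/ 75 206/ 62 206/ 62 209/ 94
  8/127   7/103   6/123  16/126  66/135  75/154  84/173 107/162 111/ 69 197/ 62 203/ 64 210/ 63 202/ 77
  2/129   8/ 97   4/118  48/138 117/161 121/158 120/161 119/157 115/ 71 206/ 63 217/ 67 198/ 99 199/100
  8/128   8/101   7/117  11/139 116/154 120/155 121/154 119/154  98/ 81 199/ 64 217/ 67 204/104 195/106
  5/100   4/114   7/149   6/163 101/159 119/159 120/162 119/163 117/155 192/ 65 221/ 68 204/104 199/105
```

```bash

python3 -m pendant '[{"dx":0.0115,"dy":0.005,"dz":0,"rx":0,"ry":0,"rz":0,"hand":0.03},{"dx":0,"dy":0,"dz":0.015,"rx":0,"ry":0,"rz":0,"hand":0.03},{"dx":0,"dy":0,"dz":0.025,"rx":0,"ry":0,"rz":0,"hand":0.03},{"dx":0,"dy":0,"dz":0.02,"rx":0,"ry":0,"rz":0,"hand":0.03},{"dx":0,"dy":0,"dz":0.01,"rx":0,"ry":0,"rz":0,"hand":0.03},{"dx":0,"dy":0,"dz":0.005,"rx":0,"ry":0,"rz":0,"hand":0.03},{"dx":0,"dy":0,"dz":0,"rx":0,"ry":0,"rz":0,"hand":0.03},{"dx":0,"dy":0,"dz":0,"rx":0,"ry":0,"rz":0,"hand":0.03}]'
python3 - <<'E'
from h import *
np.set_printoptions(precision=4,suppress=True)
plan(.5874,.0551,.0282,9.35)
p=manip.get_state()["position"];a=np.radians(9.4);u=np.array([-np.sin(a),np.cos(a)])*.12
S=manip.get_image("scene");T=manip.get_image("top")
for n,I in(("S",S),("T",T)):
  for P in proj(I,[[*(p[:2]+u),p[2]+.04],[*(p[:2]-u),p[2]+.04]]):
    x,y=P.round().astype(int);h=cv2.cvtColor(I["frame"],cv2.COLOR_RGB2HSV)[y-10:y+11,x-10:x+11]
    print(n,P);print('\n'.join(''.join('#' if q[1]<35 and q[2]>90 else '.' for q in r) for r in h))
E
```

```text
clock: 8.95
position: [0.5862, 0.05, 0.0457]
ee_rot: [0.001, 0.648, 0.762, 0.001]
contact_force: [0.1, 0.1, -3.2]
width: 0.039
gripper_force: 61.6
t 8.95 pos [0.5862 0.05   0.0457] yaw 9.23 tool-z [ 0.0015  0.0002 -1.    ] | rotvec err tool [ 0.08  0.01 -0.12] | mm now [ 4.86  2.   17.52]  mm after turn [ 4.85  2.04 17.52] F [ 0.05  0.13 -3.22] M [-0.035  0.003  0.035] w 0.039 gf 61.6 q [-0.03  0.41  1.69  0.    1.03 -0.19]
S [354.8752 247.5782]
####.................
#####................
.#####...............
..#####..............
...######............
...#######...........
....#######..........
.....#######.........
....#########........
....#########........
############.........
###########..........
.#########...........
..#######............
...#####.............
.....................
.....................
.....................
.....................
.....................
.....................
S [299.0927 189.8437]
.....................
.....................
.....................
.....................
.....................
.....................
.....................
............
[... 563 characters left out ...]
..................
..............#####..
.............#.......
............#........
.............####....
.....................
.....................
.....................
.....................
.....................
T [350.6394 184.6736]
.....................
.....................
.....................
.....................
.....................
.....................
.....................
..###................
#####................
##########...........
##########...........
##########...........
########.............
######...............
######...............
######...............
#######..............
.#...................
.....................
.....................
.....................
```

```bash

python3 -m pendant '[{"dx":0.003,"dy":0.002,"dz":0,"rx":0,"ry":0,"rz":0,"hand":0.03},{"dx":0.002,"dy":0.001,"dz":0.003,"rx":0,"ry":0,"rz":-0.1,"hand":0.03},{"dx":0,"dy":0,"dz":0.004,"rx":0,"ry":0,"rz":0,"hand":0.03},{"dx":0,"dy":0,"dz":0.004,"rx":0,"ry":0,"rz":0,"hand":0.03},{"dx":0,"dy":0,"dz":0,"rx":0,"ry":0,"rz":0,"hand":0.03}]'
python3 -c "
from h import *
plan(.5874,.0551,.0282,9.35)"
python3 -m pendant '[{"dx":0,"dy":0,"dz":0.002,"rx":0,"ry":0,"rz":0,"hand":0.03},{"dx":0,"dy":0,"dz":0,"rx":0,"ry":0,"rz":0,"hand":0.03}]'
python3 -m pendant '[{"dx":0,"dy":0,"dz":0.001,"rx":0,"ry":0,"rz":0,"hand":0.03},{"dx":0,"dy":0,"dz":0,"rx":0,"ry":0,"rz":0,"hand":0.03}]'
python3 -m pendant '[{"dx":0,"dy":0,"dz":0.001,"rx":0,"ry":0,"rz":0,"hand":0.03},{"dx":0,"dy":0,"dz":0,"rx":0,"ry":0,"rz":0,"hand":0.03}]'
python3 -c "
from h import *
plan(.5874,.0551,.0282,9.35)"
```

```text
clock: 9.47
position: [0.5866, 0.0557, 0.0329]
ee_rot: [-0.001, 0.647, 0.763, -0.001]
contact_force: [-0.5, 1.3, -4.5]
width: 0.0388
gripper_force: 61.7
t 9.47 pos [0.5866 0.0557 0.0329] yaw 9.39 tool-z [-0.0021  0.     -1.    ] | rotvec err tool [-0.12 -0.02  0.04] | mm now [-0.69  0.72  4.72]  mm after turn [-0.69  0.71  4.73] F [-0.48  1.34 -4.46] M [ 0.027  0.03  -0.008] w 0.0388 gf 61.7 q [-0.02  0.43  1.7  -0.    1.01 -0.19]
clock: 9.63
position: [0.5872, 0.0556, 0.0315]
ee_rot: [-0.0, 0.647, 0.762, -0.0]
contact_force: [-0.5, 0.7, -3.7]
width: 0.0386
gripper_force: 61.7
clock: 9.8
position: [0.5875, 0.0555, 0.0309]
ee_rot: [-0.0, 0.647, 0.762, -0.0]
contact_force: [-0.4, -0.4, -5.1]
width: 0.0389
gripper_force: 61.7
clock: 9.97
position: [0.5875, 0.0555, 0.0299]
ee_rot: [-0.0, 0.647, 0.762, 0.0]
contact_force: [-0.8, 1.4, -4.0]
width: 0.0387
gripper_force: 61.7
t 9.97 pos [0.5875 0.0555 0.0299] yaw 9.36 tool-z [-0.e+00  1.e-04 -1.e+00] | rotvec err tool [-0.   -0.01  0.01] | mm now [-0.41 -0.18  1.74]  mm after turn [-0.41 -0.18  1.74] F [-0.83  1.37 -4.  ] M [-0.01   0.028  0.005] w 0.0387 gf 61.7 q [-0.02  0.43  1.71  0.    1.   -0.19]
```

```bash
for i in 1; do
python3 -m pendant '[{"dx":0,"dy":0,"dz":0.001,"rx":0,"ry":0,"rz":0,"hand":0.03},{"dx":0,"dy":0,"dz":0,"rx":0,"ry":0,"rz":0,"hand":0.03}]'
python3 -m pendant '[{"dx":0,"dy":0,"dz":0.0007,"rx":0,"ry":0,"rz":0,"hand":0.03},{"dx":0,"dy":0,"dz":0,"rx":0,"ry":0,"rz":0,"hand":0.03}]'
python3 -m pendant '[{"dx":0,"dy":0,"dz":0.0007,"rx":0,"ry":0,"rz":0,"hand":0.03},{"dx":0,"dy":0,"dz":0,"rx":0,"ry":0,"rz":0,"hand":0.03}]'
done
```

```text
clock: 10.13
position: [0.5875, 0.0555, 0.0289]
ee_rot: [-0.0, 0.647, 0.762, -0.0]
contact_force: [0.8, -0.8, -4.5]
width: 0.0386
gripper_force: 61.7
clock: 10.3
position: [0.5875, 0.0555, 0.0287]
ee_rot: [0.0, 0.647, 0.762, 0.0]
contact_force: [-1.1, 0.8, 0.1]
width: 0.0384
gripper_force: 62.2
clock: 10.47
position: [0.5876, 0.0556, 0.0287]
ee_rot: [0.0, 0.647, 0.762, 0.0]
contact_force: [-2.9, -0.2, 4.5]
width: 0.0389
gripper_force: 62.9
```

The bar touched down at the expected height with a small force, so I'll release it and retreat.

```bash

python3 -m pendant '[{"dx":0,"dy":0,"dz":-0.0003,"rx":0,"ry":0,"rz":0,"hand":0.038},{"dx":0,"dy":0,"dz":0,"rx":0,"ry":0,"rz":0,"hand":0.04},{"dx":0,"dy":0,"dz":0,"rx":0,"ry":0,"rz":0,"hand":0.043},{"dx":0,"dy":0,"dz":0,"rx":0,"ry":0,"rz":0,"hand":0.048},{"dx":0,"dy":0,"dz":0,"rx":0,"ry":0,"rz":0,"hand":0.055},{"dx":0,"dy":0,"dz":0,"rx":0,"ry":0,"rz":0,"hand":0.06},{"dx":0,"dy":0,"dz":0,"rx":0,"ry":0,"rz":0,"hand":0.06}]' 20
python3 -m pendant '[{"dx":0,"dy":0,"dz":-0.01,"rx":0,"ry":0,"rz":0,"hand":0.06},{"dx":0,"dy":0,"dz":-0.02,"rx":0,"ry":0,"rz":0,"hand":0.06},{"dx":0,"dy":0,"dz":-0.035,"rx":0,"ry":0,"rz":0,"hand":0.06},{"dx":0,"dy":0,"dz":-0.035,"rx":0,"ry":0,"rz":0,"hand":0.06},{"dx":0,"dy":0,"dz":-0.025,"rx":0,"ry":0,"rz":0,"hand":0.06},{"dx":0,"dy":0,"dz":0,"rx":0,"ry":0,"rz":0,"hand":0.05}]'
python3 -c "
from h import *
a=np.radians(96.5);k=np.array([.430,.254])+rot(a)@[-.032,0];print(k)
plan(k[0],k[1],.15,6.5)"
```

```text
clock: 11.05
position: [0.5878, 0.0556, 0.0278]
ee_rot: [0.0, 0.647, 0.762, 0.0]
contact_force: [-0.2, 0.5, -0.1]
width: 0.0598
gripper_force: 0.0
clock: 11.55
position: [0.5919, 0.0555, 0.1601]
ee_rot: [0.005, 0.647, 0.762, 0.004]
contact_force: [0.9, -0.4, 0.4]
width: 0.0502
gripper_force: 0.0
[0.4336225 0.2222057]
t 11.55 pos [0.5919 0.0555 0.1601] yaw 9.37 tool-z [ 1.310e-02 -2.000e-04 -9.999e-01] | rotvec err tool [0.74 0.11 2.87] | mm now [ 190.23 -129.13    8.01]  mm after turn [ 183.51 -138.39   10.12] F [ 0.89 -0.44  0.44] M [ 0.032 -0.002  0.01 ] w 0.0502 gf 0.0 q [-0.02  0.32  1.53  0.    1.28 -0.19]
```

```bash

python3 -m pendant '[{"dx":0,"dy":0,"dz":0,"rx":0,"ry":0,"rz":2.9,"hand":0.035},{"dx":0.015,"dy":-0.012,"dz":0,"rx":0,"ry":0,"rz":0,"hand":0.035},{"dx":0.027,"dy":-0.02,"dz":0,"rx":0,"ry":0,"rz":0,"hand":0.035},{"dx":0.027,"dy":-0.02,"dz":0,"rx":0,"ry":0,"rz":0,"hand":0.035},{"dx":0.027,"dy":-0.02,"dz":0,"rx":0,"ry":0,"rz":0,"hand":0.035},{"dx":0.027,"dy":-0.02,"dz":0,"rx":0,"ry":0,"rz":0,"hand":0.035},{"dx":0.027,"dy":-0.02,"dz":0,"rx":0,"ry":0,"rz":0,"hand":0.035},{"dx":0.02,"dy":-0.015,"dz":0,"rx":0,"ry":0,"rz":0,"hand":0.035},{"dx":0.013,"dy":-0.011,"dz":0,"rx":0,"ry":0,"rz":0,"hand":0.035},{"dx":0,"dy":0,"dz":0,"rx":0,"ry":0,"rz":0,"hand":0.035},{"dx":0,"dy":0,"dz":0,"rx":0,"ry":0,"rz":0,"hand":0.035}]' 30
python3 - <<'E'
from h import *
np.set_printoptions(precision=4,suppress=True)
plan(.4336,.2222,.022,6.5)
S=manip.get_image("scene");T=manip.get_image("top")
# seated bar check: tips expected in seated pose
t=np.array([.617,.060]);a=np.radians(9.35);
for s in(.12,-.12):
  w=t+rot(a)@[-.03,s]
  for n,I in(("S",S),("T",T)):
    P=proj(I,[[*w,.068]])[0];x,y=P.round().astype(int);h=cv2.cvtColor(I["frame"],cv2.COLOR_RGB2HSV)[y-8:y+9,x-8:x+9]
    print(n,s,P);print('\n'.join(''.join('#' if q[1]<35 and q[2]>90 else '.' for q in r) for r in h))
cv2.imwrite("pics/seat.png",S["frame"][:,:,::-1])
E
```

```text
clock: 12.47
position: [0.4294, 0.2221, 0.1531]
ee_rot: [0.0, 0.665, 0.747, 0.0]
contact_force: [-0.1, -0.6, -0.5]
width: 0.0349
gripper_force: 0.0
t 12.47 pos [0.4294 0.2221 0.1531] yaw 6.59 tool-z [ 0.0008 -0.0003 -1.    ] | rotvec err tool [0.04 0.02 0.09] | mm now [ -0.36   4.04 131.15]  mm after turn [ -0.4    4.13 131.14] F [-0.1  -0.57 -0.48] M [-0.025  0.007  0.006] w 0.0349 gf 0.0 q [ 0.33  0.17  1.76 -0.    1.21  0.22]
S 0.12 [355.0796 252.4722]
#########........
##########.......
###########......
###########......
##########.......
#########........
#########........
##########.......
.#########.......
...#...##........
.................
.................
.................
.................
.................
.................
.................
T 0.12 [270.062  200.2622]
.................
.................
.................
............#####
...........######
...........######
............#####
.........########
.........########
.........########
.........#..#####
.............####
.............####
.................
.................
.................
.................
S -0.12 [299.8413 194.8309]
.................
.................
.................
.................
.................
#................
##...............
###.....###..##..
.###...#########.
..###..##########
...###..#########
...#####.########
...##############
...##.###########
..###############
.################
######...########
T -0.12 [348.6105 185.6769]
.................
.................
.................
.................
..###............
#####............
#####............
########.........
########.........
########.........
#######..........
######...........
######...........
#######..........
.#...............
.................
.................
```

The seated bar's tips match the expected pixels to about 1 px, so I'll descend onto the key.

```bash

python3 -m pendant '[{"dx":0,"dy":0.004,"dz":0.015,"rx":0,"ry":0,"rz":0,"hand":0.035},{"dx":0,"dy":0,"dz":0.03,"rx":0,"ry":0,"rz":0,"hand":0.035},{"dx":0,"dy":0,"dz":0.03,"rx":0,"ry":0,"rz":0,"hand":0.035},{"dx":0,"dy":0,"dz":0.02,"rx":0,"ry":0,"rz":0,"hand":0.035},{"dx":0,"dy":0,"dz":0.01,"rx":0,"ry":0,"rz":0,"hand":0.035},{"dx":0,"dy":0,"dz":0.01,"rx":0,"ry":0,"rz":0,"hand":0.035},{"dx":0,"dy":0,"dz":0,"rx":0,"ry":0,"rz":0,"hand":0.035},{"dx":0,"dy":0,"dz":0,"rx":0,"ry":0,"rz":0,"hand":0.035}]'
python3 - <<'E'
from h import *
np.set_printoptions(precision=4,suppress=True)
plan(.4336,.2222,.022,6.5)
S=manip.get_image("scene");T=manip.get_image("top")
s=S["frame"][205:285,365:445,::-1]
cv2.imwrite("pics/k1.png",cv2.resize(s,None,fx=7,fy=7,interpolation=cv2.INTER_CUBIC))
E
```

```text
clock: 13.23
position: [0.4344, 0.2215, 0.0375]
ee_rot: [-0.0, 0.667, 0.745, -0.0]
contact_force: [-0.1, -0.3, -0.3]
width: 0.0354
gripper_force: 0.0
t 13.23 pos [0.4344 0.2215 0.0375] yaw 6.38 tool-z [-0.0009 -0.0005 -1.    ] | rotvec err tool [-0.06  0.02 -0.12] | mm now [ 0.83 -0.74 15.47]  mm after turn [ 0.82 -0.75 15.47] F [-0.08 -0.28 -0.27] M [ 0.012 -0.005 -0.007] w 0.0354 gf 0.0 q [ 0.33  0.29  1.92 -0.    0.93  0.22]
```

View pics/k1.png

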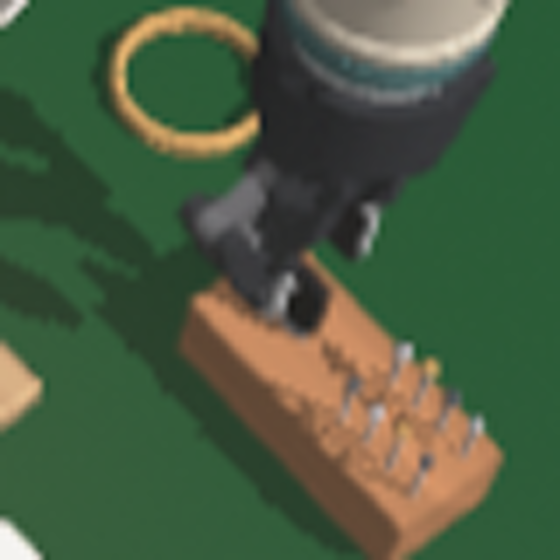

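The fingers straddle the key head: the near tip is at crop (278,315), the far tip at (358,250), and the head at (305,300). I'll check how well they're centred before closing.

```bash
python3 - <<'E'
from h import *
np.set_printoptions(precision=4,suppress=True)
S=manip.get_image("scene")
p=manip.get_state()["position"];a=np.radians(6.4);u=np.array([np.cos(a),np.sin(a)])
f=lambda P:((proj(S,[P])-[365,205])*7)[0]
for z in(.06,.065,.07,.075): print(z,"near",f([*(p[:2]+u*.0175),z]),"far",f([*(p[:2]-u*.0175),z]))
for z in(.045,.062,.079):print("key",z,f([.4336,.2222,z]))
h=cv2.cvtColor(S["frame"],cv2.COLOR_RGB2GRAY)[238:256,400:420]
print('\n'.join(str(r+238)+' '+' '.join('%3d'%v for v in h[r]) for r in range(18)))
E
```

```text
0.06 near [254.9264 310.7419] far [322.577  263.3141]
0.065 near [256.8371 304.565 ] far [324.6979 257.0362]
0.07 near [258.7608 298.3458] far [326.8332 250.7157]
0.075 near [260.6978 292.0839] far [328.983  244.3522]
key 0.045 [285.7544 303.7236]
key 0.062 [292.5592 282.7918]
key 0.079 [299.5224 261.3725]
238  96  95  63  46  46  44  43  44  44  47  57  61  45  37  37  36  63 123 121  74
239  78 105  64  46  45  44  44  43  45  53  64  69  47  37  37  36  83 155  84  74
240  65  82  50  47  46  44  45  48  63  75  71  73  63  45  38  42  89 144  74  74
241  59  59  57  54  45  45  50  60  93 117  75  74  73  63  46  50  89  99  74  74
242  58  59  60  51  44  48  58  62  85 118 103  74  74  73  65  66  82  74  74  74
243  58  58  56  43  45  51  60  53  53  81 110 104  74  74  74  74  75  74  74  74
244  58  59  57  51  54  95 130  51  45  53  85 119 103  74  74  74  74  74  74  74
245  59  59  59  61  82 124 152  75  40  45  58  97 119 103  74  75  74  74  74  74
246  58  55  58  72 108 140 111  68  37  40  46  65 113 131 103  75  74  75  74  74
247  50  48  58  73 119 158  58  36  36  37  42  65 118 143 131 103  75  75  74  74
248  64  47  62  85 125 149  40  36  36  36  39  74 139 146 143 130  92  74  75  75
249  89  76  88 106 135 107  37  35  35  37  45  87 152 148 146 143 124  91  75  74
250 128  97 101 106 118  86  49  36  35  37  61 117 156 153 149 146 143 124  92  75
251 152 133 128  99  94  95  79  51  36  44  84 145 157 156 153 149 146 143 125  92
252 156 155 151 134 131 126 109  81  77  84 117 154 156 157 156 153 148 146 143 125
253 156 155 154 154 154 150 137 129 132 134 142 135 155 156 157 156 153 148 146 143
254 155 156 154 154 155 154 151 150 152 154 148 107 130 134 156 157 157 153 148 146
255 152 155 155 154 154 155 154 151 149 152 147 102 101 112 155 156 158 157 153 148
```

```bash

python3 -m pendant '[{"dx":0.001,"dy":0,"dz":0.006,"rx":0,"ry":0,"rz":-0.1,"hand":0.035},{"dx":0,"dy":0,"dz":0.006,"rx":0,"ry":0,"rz":0,"hand":0.035},{"dx":0,"dy":0,"dz":0.003,"rx":0,"ry":0,"rz":0,"hand":0.035},{"dx":0,"dy":0,"dz":0,"rx":0,"ry":0,"rz":0,"hand":0.02}]' 20
python3 -m pendant '[{"dx":0,"dy":0,"dz":0,"rx":0,"ry":0,"rz":0,"hand":0.014},{"dx":0,"dy":0,"dz":0,"rx":0,"ry":0,"rz":0,"hand":0.012},{"dx":0,"dy":0,"dz":0,"rx":0,"ry":0,"rz":0,"hand":0.012}]' 
python3 -m pendant '[{"dx":0,"dy":0,"dz":0,"rx":0,"ry":0,"rz":0,"hand":0.01},{"dx":0,"dy":0,"dz":0,"rx":0,"ry":0,"rz":0,"hand":0.009},{"dx":0,"dy":0,"dz":0,"rx":0,"ry":0,"rz":0,"hand":0.008}]' 
python3 -m pendant '[{"dx":0,"dy":0,"dz":0,"rx":0,"ry":0,"rz":0,"hand":0.004},{"dx":0,"dy":0,"dz":0,"rx":0,"ry":0,"rz":0,"hand":0.004},{"dx":0,"dy":0,"dz":0,"rx":0,"ry":0,"rz":0,"hand":0.004}]' 
python3 -c "
from h import *
plan(.4336,.2222,.022,6.5)"
```

```text
clock: 13.72
position: [0.4328, 0.2231, 0.0221]
ee_rot: [-0.0, 0.665, 0.747, -0.001]
contact_force: [-0.1, -0.1, -0.1]
width: 0.0239
gripper_force: 0.0
clock: 13.97
position: [0.4338, 0.2234, 0.023]
ee_rot: [0.0, 0.665, 0.746, 0.0]
contact_force: [0.9, -1.1, -0.1]
width: 0.0119
gripper_force: 0.0
clock: 14.22
position: [0.4339, 0.2234, 0.0231]
ee_rot: [0.0, 0.665, 0.746, 0.0]
contact_force: [0.6, -0.7, 0.7]
width: 0.0079
gripper_force: 0.4
clock: 14.47
position: [0.4339, 0.2234, 0.0231]
ee_rot: [0.0, 0.665, 0.746, 0.0]
contact_force: [0.4, 0.3, 1.1]
width: 0.0073
gripper_force: 20.9
t 14.47 pos [0.4339 0.2234 0.0231] yaw 6.57 tool-z [ 6.e-04  2.e-04 -1.e+00] | rotvec err tool [ 0.03 -0.01  0.07] | mm now [-1.14 -0.45  1.09]  mm after turn [-1.14 -0.45  1.09] F [0.45 0.26 1.06] M [ 0.008 -0.037 -0.029] w 0.0073 gf 20.9 q [0.33 0.31 1.94 0.   0.89 0.22]
```

The key is gripped centrally at 7.3 mm with almost no side load. I'll firm the grip and lift straight up.

```bash

python3 -m pendant '[{"dx":0,"dy":0,"dz":0,"rx":0,"ry":0,"rz":0,"hand":0},{"dx":0,"dy":0,"dz":0,"rx":0,"ry":0,"rz":0,"hand":0},{"dx":0,"dy":0,"dz":-0.004,"rx":0,"ry":0,"rz":0,"hand":0},{"dx":0,"dy":0,"dz":-0.008,"rx":0,"ry":0,"rz":0,"hand":0},{"dx":0,"dy":0,"dz":-0.012,"rx":0,"ry":0,"rz":0,"hand":0},{"dx":0,"dy":0,"dz":-0.018,"rx":0,"ry":0,"rz":0,"hand":0},{"dx":0,"dy":0,"dz":-0.03,"rx":0,"ry":0,"rz":0,"hand":0},{"dx":0,"dy":0,"dz":-0.03,"rx":0,"ry":0,"rz":0,"hand":0},{"dx":0,"dy":0,"dz":-0.025,"rx":0,"ry":0,"rz":0,"hand":0},{"dx":0,"dy":0,"dz":-0.01,"rx":0,"ry":0,"rz":0,"hand":0},{"dx":0,"dy":0,"dz":0,"rx":0,"ry":0,"rz":-2.9,"hand":0},{"dx":0,"dy":0,"dz":0,"rx":0,"ry":0,"rz":0,"hand":0}]' 90
python3 - <<'E'
from h import *
np.set_printoptions(precision=4,suppress=True)
plan(.653,-.0367,.155,9.35)
T=manip.get_image("top");S=manip.get_image("scene")
p=manip.get_state()["position"]; print(proj(S,[[p[0],p[1],p[2]+.047],[p[0],p[1],p[2]-.013],[p[0],p[1],p[2]+.017]]))
E
```

```text
clock: 15.47
position: [0.4335, 0.2233, 0.1604]
ee_rot: [0.0, 0.646, 0.763, 0.0]
contact_force: [-0.4, -0.2, -1.0]
width: 0.0061
gripper_force: 90.6
t 15.47 pos [0.4335 0.2233 0.1604] yaw 9.52 tool-z [ 0.0006  0.0004 -1.    ] | rotvec err tool [ 0.04 -0.01  0.17] | mm now [-292.7   173.5     5.46]  mm after turn [-292.19  174.35    5.41] F [-0.37 -0.15 -0.97] M [-0.     0.054  0.024] w 0.0061 gf 90.6 q [0.33 0.17 1.74 0.   1.23 0.17]
[[416.5213 217.0646]
 [412.4217 229.6069]
 [414.4264 223.4738]]
```

```bash

python3 -m pendant '[{"dx":-0.015,"dy":0.009,"dz":0,"rx":0,"ry":0,"rz":0,"hand":0},{"dx":-0.028,"dy":0.0167,"dz":0,"rx":0,"ry":0,"rz":0,"hand":0},{"dx":-0.028,"dy":0.0167,"dz":0,"rx":0,"ry":0,"rz":0,"hand":0},{"dx":-0.028,"dy":0.0167,"dz":0,"rx":0,"ry":0,"rz":0,"hand":0},{"dx":-0.028,"dy":0.0167,"dz":0,"rx":0,"ry":0,"rz":0,"hand":0},{"dx":-0.028,"dy":0.0167,"dz":0,"rx":0,"ry":0,"rz":0,"hand":0},{"dx":-0.028,"dy":0.0167,"dz":0,"rx":0,"ry":0,"rz":0,"hand":0},{"dx":-0.028,"dy":0.0167,"dz":0,"rx":0,"ry":0,"rz":0,"hand":0},{"dx":-0.028,"dy":0.0167,"dz":0,"rx":0,"ry":0,"rz":0,"hand":0},{"dx":-0.028,"dy":0.0167,"dz":0,"rx":0,"ry":0,"rz":0,"hand":0},{"dx":-0.025,"dy":0.0149,"dz":0,"rx":0,"ry":0,"rz":0.1,"hand":0},{"dx":0,"dy":0,"dz":0,"rx":0,"ry":0,"rz":0,"hand":0}]'
python3 -m pendant '[{"dx":0,"dy":0,"dz":0,"rx":0,"ry":0,"rz":0,"hand":0},{"dx":0,"dy":0,"dz":0,"rx":0,"ry":0,"rz":0,"hand":0}]'
python3 - <<'E'
from h import *
np.set_printoptions(precision=4,suppress=True)
plan(.653,-.0367,.155,9.35)
E
```

```text
clock: 16.57
position: [0.6566, -0.0412, 0.1575]
ee_rot: [0.001, 0.649, 0.761, -0.001]
contact_force: [1.6, 0.5, 0.5]
width: 0.0061
gripper_force: 90.5
clock: 16.73
position: [0.6523, -0.0357, 0.1583]
ee_rot: [-0.002, 0.647, 0.762, -0.001]
contact_force: [0.1, -0.7, -0.6]
width: 0.0061
gripper_force: 90.5
t 16.73 pos [ 0.6523 -0.0357  0.1583] yaw 9.31 tool-z [-0.0036  0.0013 -1.    ] | rotvec err tool [-0.19 -0.11 -0.04] | mm now [-1.13  0.55  3.3 ]  mm after turn [-1.12  0.53  3.3 ] F [ 0.1  -0.72 -0.63] M [-0.032 -0.059  0.013] w 0.0061 gf 90.5 q [-0.16  0.42  1.38  0.    1.35 -0.32]
```

```bash

python3 -m pendant '[{"dx":0,"dy":0,"dz":0.01,"rx":0,"ry":0,"rz":0,"hand":0},{"dx":0,"dy":0,"dz":0.01,"rx":0,"ry":0,"rz":0,"hand":0},{"dx":0,"dy":0,"dz":0.006,"rx":0,"ry":0,"rz":0,"hand":0},{"dx":0,"dy":0,"dz":0,"rx":0,"ry":0,"rz":0,"hand":0},{"dx":0,"dy":0,"dz":0,"rx":0,"ry":0,"rz":0,"hand":0}]'
python3 - <<'E'
from h import *
plan(.6527,-.0354,.0991,9.35)
S=manip.get_image("scene");s=S["frame"][155:225,255:335,::-1];t=manip.get_image("top")["frame"][140:200,310:370,::-1]
a=cv2.resize(s,(480,420),interpolation=cv2.INTER_CUBIC);b=cv2.resize(t,(300,300),interpolation=cv2.INTER_CUBIC)
cv2.imwrite("pics/l1.png",np.hstack([a,cv2.copyMakeBorder(b,0,120,0,0,cv2.BORDER_CONSTANT)]))
print((proj(S,[[.653,-.0367,.116],[.6527,-.0354,.1291+.017-.03]])-[255,155])*6)
E
```

```text
clock: 17.15
position: [0.6527, -0.0355, 0.1331]
ee_rot: [-0.001, 0.647, 0.763, -0.0]
contact_force: [0.0, -0.3, 0.4]
width: 0.0057
gripper_force: 90.6
t 17.15 pos [ 0.6527 -0.0355  0.1331] yaw 9.40 tool-z [-1.7e-03  3.0e-04 -1.0e+00] | rotvec err tool [-0.09 -0.03  0.05] | mm now [3.000e-02 8.000e-02 3.399e+01]  mm after turn [5.000e-02 2.000e-02 3.399e+01] F [ 0.01 -0.25  0.37] M [0.005 0.062 0.064] w 0.0057 gf 90.6 q [-0.16  0.43  1.42  0.    1.29 -0.32]
[[203.36684076 261.52928927]
 [205.25509261 263.1792503 ]]
```

View pics/l1.png

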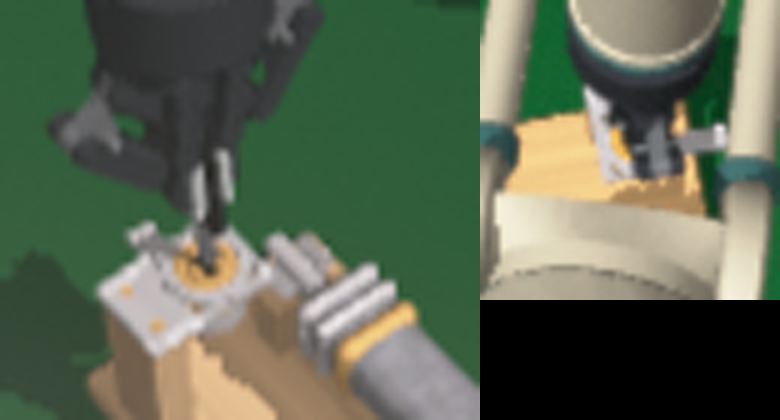

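The scene crop shows the upright blade ending at about (205,262), directly over the slot in the brass plug at (207,265). I'll insert it under guard.

```bash

python3 -m pendant '[{"dx":0,"dy":0,"dz":0.002,"rx":0,"ry":0,"rz":0,"hand":0},{"dx":0,"dy":0,"dz":0.002,"rx":0,"ry":0,"rz":0,"hand":0},{"dx":0,"dy":0,"dz":0.001,"rx":0,"ry":0,"rz":0,"hand":0},{"dx":0,"dy":0,"dz":0,"rx":0,"ry":0,"rz":0,"hand":0}]'
python3 -m pendant '[{"dx":0,"dy":0,"dz":0.0015,"rx":0,"ry":0,"rz":0,"hand":0},{"dx":0,"dy":0,"dz":0.0015,"rx":0,"ry":0,"rz":0,"hand":0},{"dx":0,"dy":0,"dz":0,"rx":0,"ry":0,"rz":0,"hand":0}]'
python3 -m pendant '[{"dx":0,"dy":0,"dz":0.0015,"rx":0,"ry":0,"rz":0,"hand":0},{"dx":0,"dy":0,"dz":0.0015,"rx":0,"ry":0,"rz":0,"hand":0},{"dx":0,"dy":0,"dz":0,"rx":0,"ry":0,"rz":0,"hand":0}]'
python3 -c "
from h import *
plan(.6527,-.0354,.0991,9.35)"
```

```text
clock: 17.58
position: [0.6534, -0.0361, 0.1286]
ee_rot: [-0.0, 0.647, 0.762, -0.0]
contact_force: [-1.4, 0.2, -1.4]
width: 0.0055
gripper_force: 90.6
clock: 17.83
position: [0.6533, -0.0361, 0.1255]
ee_rot: [-0.0, 0.647, 0.762, -0.0]
contact_force: [0.0, -0.4, -1.3]
width: 0.0057
gripper_force: 90.6
clock: 18.08
position: [0.6535, -0.0362, 0.1226]
ee_rot: [0.0, 0.647, 0.762, -0.0]
contact_force: [0.1, -0.7, -0.4]
width: 0.0059
gripper_force: 90.7
t 18.08 pos [ 0.6535 -0.0362  0.1226] yaw 9.37 tool-z [-1.e-04 -2.e-04 -1.e+00] | rotvec err tool [-0.01  0.01  0.02] | mm now [ 0.96 -0.65 23.55]  mm after turn [ 0.95 -0.65 23.55] F [ 0.12 -0.68 -0.44] M [-0.063  0.128 -0.032] w 0.0059 gf 90.7 q [-0.16  0.44  1.44 -0.    1.27 -0.32]
```

```bash

python3 -m pendant '[{"dx":0,"dy":0,"dz":0.0015,"rx":0,"ry":0,"rz":0,"hand":0},{"dx":0,"dy":0,"dz":0.0015,"rx":0,"ry":0,"rz":0,"hand":0},{"dx":0,"dy":0,"dz":0.001,"rx":0,"ry":0,"rz":0,"hand":0},{"dx":0,"dy":0,"dz":0,"rx":0,"ry":0,"rz":0,"hand":0}]'
python3 -m pendant '[{"dx":0,"dy":0,"dz":0.0007,"rx":0,"ry":0,"rz":2.5,"hand":0},{"dx":0,"dy":0,"dz":0.0007,"rx":0,"ry":0,"rz":-2.5,"hand":0},{"dx":0,"dy":0,"dz":0.0007,"rx":0,"ry":0,"rz":-2.5,"hand":0},{"dx":0,"dy":0,"dz":0.0007,"rx":0,"ry":0,"rz":2.5,"hand":0}]'
python3 -m pendant '[{"dx":0,"dy":0,"dz":0.0007,"rx":0,"ry":0,"rz":2.5,"hand":0},{"dx":0,"dy":0,"dz":0.0007,"rx":0,"ry":0,"rz":-2.5,"hand":0},{"dx":0,"dy":0,"dz":0.0007,"rx":0,"ry":0,"rz":-2.5,"hand":0},{"dx":0,"dy":0,"dz":0.0007,"rx":0,"ry":0,"rz":2.5,"hand":0}]'
python3 -c "
from h import *
plan(.6535,-.0362,.0991,9.35)"
```

```text
clock: 18.42
position: [0.6537, -0.0369, 0.1189]
ee_rot: [0.001, 0.647, 0.762, -0.0]
contact_force: [-0.3, -2.0, 1.4]
width: 0.0058
gripper_force: 90.8
clock: 18.75
position: [0.6537, -0.037, 0.1163]
ee_rot: [0.001, 0.647, 0.763, -0.0]
contact_force: [-0.6, -3.2, 2.1]
width: 0.0059
gripper_force: 91.0
clock: 19.08
position: [0.6538, -0.0375, 0.1143]
ee_rot: [0.001, 0.647, 0.763, -0.001]
contact_force: [-1.7, -4.0, 6.3]
width: 0.0057
gripper_force: 91.5
t 19.08 pos [ 0.6538 -0.0375  0.1143] yaw 9.42 tool-z [ 0.0011 -0.0024 -1.    ] | rotvec err tool [0.04 0.15 0.07] | mm now [ 1.33 -0.11 15.19]  mm after turn [ 1.3  -0.1  15.19] F [-1.7  -3.99  6.28] M [-0.853  0.4   -0.011] w 0.0057 gf 91.5 q [-0.16  0.44  1.45 -0.    1.25 -0.33]
```

```bash

python3 -m pendant '[{"dx":-0.0012,"dy":-0.0003,"dz":0,"rx":0,"ry":0,"rz":2.5,"hand":0},{"dx":0,"dy":0,"dz":0.001,"rx":0,"ry":0,"rz":-2.5,"hand":0},{"dx":0,"dy":0,"dz":0.001,"rx":0,"ry":0,"rz":-2.5,"hand":0},{"dx":0,"dy":0,"dz":0.001,"rx":0,"ry":0,"rz":2.5,"hand":0}]'
python3 -m pendant '[{"dx":0,"dy":0,"dz":0.001,"rx":0,"ry":0,"rz":3,"hand":0},{"dx":0,"dy":0,"dz":0.001,"rx":0,"ry":0,"rz":-3,"hand":0},{"dx":0,"dy":0,"dz":0.001,"rx":0,"ry":0,"rz":-3,"hand":0},{"dx":0,"dy":0,"dz":0.001,"rx":0,"ry":0,"rz":3,"hand":0}]'
python3 -c "
from h import *
plan(.6535,-.0362,.0991,9.35)"
```

```text
clock: 19.42
position: [0.654, -0.0386, 0.1115]
ee_rot: [0.001, 0.647, 0.763, -0.0]
contact_force: [-0.9, -3.7, 7.3]
width: 0.0057
gripper_force: 91.7
clock: 19.75
position: [0.654, -0.0386, 0.108]
ee_rot: [0.002, 0.647, 0.763, -0.0]
contact_force: [-2.1, -2.9, 7.4]
width: 0.0058
gripper_force: 91.6
t 19.75 pos [ 0.654  -0.0386  0.108 ] yaw 9.42 tool-z [ 0.0023 -0.0023 -1.    ] | rotvec err tool [0.11 0.15 0.07] | mm now [ 2.48 -0.13  8.93]  mm after turn [ 2.45 -0.12  8.94] F [-2.14 -2.87  7.36] M [-0.736  0.353 -0.014] w 0.0058 gf 91.6 q [-0.16  0.45  1.46 -0.    1.23 -0.33]
```

```bash

python3 -m pendant '[{"dx":-0.0008,"dy":-0.0005,"dz":0.001,"rx":0,"ry":0,"rz":3,"hand":0},{"dx":0,"dy":0,"dz":0.0012,"rx":0,"ry":0,"rz":-3,"hand":0},{"dx":0,"dy":0,"dz":0.0012,"rx":0,"ry":0,"rz":-3,"hand":0},{"dx":0,"dy":0,"dz":0.0012,"rx":0,"ry":0,"rz":3,"hand":0}]'
python3 -m pendant '[{"dx":0,"dy":0,"dz":0.001,"rx":0,"ry":0,"rz":3,"hand":0},{"dx":0,"dy":0,"dz":0.001,"rx":0,"ry":0,"rz":-3,"hand":0},{"dx":0,"dy":0,"dz":0.001,"rx":0,"ry":0,"rz":-3,"hand":0},{"dx":0,"dy":0,"dz":0.001,"rx":0,"ry":0,"rz":3,"hand":0}]'
python3 -c "
from h import *
plan(.654,-.0386,.0991,9.35)"
```

```text
clock: 20.08
position: [0.6539, -0.0384, 0.1045]
ee_rot: [0.001, 0.647, 0.763, 0.001]
contact_force: [-2.1, -0.1, 10.6]
width: 0.0059
gripper_force: 92.2
clock: 20.42
position: [0.6537, -0.038, 0.0994]
ee_rot: [0.001, 0.647, 0.763, 0.001]
contact_force: [-1.0, -1.8, 6.5]
width: 0.0056
gripper_force: 91.5
t 20.42 pos [ 0.6537 -0.038   0.0994] yaw 9.41 tool-z [ 2.5e-03  3.0e-04 -1.0e+00] | rotvec err tool [0.14 0.   0.06] | mm now [-0.63  0.16  0.26]  mm after turn [-0.63  0.16  0.26] F [-1.05 -1.84  6.52] M [-0.159  0.359 -0.002] w 0.0056 gf 91.5 q [-0.16  0.45  1.47  0.    1.21 -0.33]
```

```bash

python3 -m pendant '[{"dx":0,"dy":0,"dz":0.0007,"rx":0,"ry":0,"rz":2.5,"hand":0},{"dx":0,"dy":0,"dz":0.0003,"rx":0,"ry":0,"rz":-2.5,"hand":0},{"dx":0,"dy":0,"dz":0,"rx":0,"ry":0,"rz":0,"hand":0}]'
python3 -m pendant '[{"dx":0,"dy":0,"dz":0.0007,"rx":0,"ry":0,"rz":-2.5,"hand":0},{"dx":0,"dy":0,"dz":0.0003,"rx":0,"ry":0,"rz":2.5,"hand":0},{"dx":0,"dy":0,"dz":0,"rx":0,"ry":0,"rz":0,"hand":0}]'
python3 -m pendant '[{"dx":0,"dy":0,"dz":0.0007,"rx":0,"ry":0,"rz":2.5,"hand":0},{"dx":0,"dy":0,"dz":0.0003,"rx":0,"ry":0,"rz":-2.5,"hand":0},{"dx":0,"dy":0,"dz":0,"rx":0,"ry":0,"rz":0,"hand":0}]'
python3 -c "
from h import *
plan(.654,-.0386,.0991,9.35)"
```

```text
clock: 20.67
position: [0.6539, -0.0379, 0.0992]
ee_rot: [0.001, 0.647, 0.763, 0.001]
contact_force: [-2.4, -0.9, 11.5]
width: 0.0055
gripper_force: 92.4
clock: 20.92
position: [0.6539, -0.038, 0.0992]
ee_rot: [0.001, 0.648, 0.762, 0.001]
contact_force: [-4.2, -0.9, 14.9]
width: 0.0061
gripper_force: 92.9
clock: 21.17
position: [0.654, -0.038, 0.0991]
ee_rot: [0.002, 0.647, 0.763, 0.001]
contact_force: [-5.5, -0.9, 18.4]
width: 0.0058
gripper_force: 93.6
t 21.17 pos [ 0.654  -0.038   0.0991] yaw 9.44 tool-z [ 4.1e-03 -1.0e-04 -1.0e+00] | rotvec err tool [0.23 0.04 0.09] | mm now [-0.59 -0.06  0.  ]  mm after turn [-0.59 -0.06  0.  ] F [-5.48 -0.86 18.42] M [-0.097  0.969  0.009] w 0.0058 gf 93.6 q [-0.16  0.45  1.47  0.    1.21 -0.33]
```

The key is fully home: it stalled at z = 0.0991, exactly as predicted. I'll ease the push and start turning clockwise while watching the forces.

```bash

python3 -m pendant '[{"dx":0,"dy":-0.001,"dz":-0.002,"rx":0,"ry":0,"rz":0,"hand":0},{"dx":0,"dy":0,"dz":0,"rx":0,"ry":0,"rz":5,"hand":0},{"dx":0,"dy":0,"dz":0,"rx":0,"ry":0,"rz":5,"hand":0},{"dx":0,"dy":0,"dz":0,"rx":0,"ry":0,"rz":5,"hand":0},{"dx":0,"dy":0,"dz":0,"rx":0,"ry":0,"rz":5,"hand":0},{"dx":0,"dy":0,"dz":0,"rx":0,"ry":0,"rz":5,"hand":0},{"dx":0,"dy":0,"dz":0,"rx":0,"ry":0,"rz":0,"hand":0}]' 115
python3 -c "
from h import *
plan(.654,-.0386,.0991,-88)"
```

```text
clock: 21.75
position: [0.6535, -0.0382, 0.0993]
ee_rot: [0.001, 0.798, 0.603, 0.002]
contact_force: [-2.0, 0.0, 10.6]
width: 0.0049
gripper_force: 115.5
t 21.75 pos [ 0.6535 -0.0382  0.0993] yaw -15.80 tool-z [ 4.2e-03  1.0e-04 -1.0e+00] | rotvec err tool [ 0.15 -0.21 72.2 ] | mm now [-0.28  0.64  0.2 ]  mm after turn [0.52 0.46 0.2 ] F [-2.03  0.03 10.64] M [-0.056  0.413  0.079] w 0.0049 gf 115.5 q [-0.17  0.45  1.47  0.    1.21  0.11]
```

```bash

python3 -m pendant '[{"dx":0,"dy":0,"dz":0,"rx":0,"ry":0,"rz":6,"hand":0},{"dx":0,"dy":0,"dz":0,"rx":0,"ry":0,"rz":6,"hand":0},{"dx":0,"dy":0,"dz":0,"rx":0,"ry":0,"rz":6,"hand":0},{"dx":0,"dy":0,"dz":0,"rx":0,"ry":0,"rz":6,"hand":0},{"dx":0,"dy":0,"dz":0,"rx":0,"ry":0,"rz":6,"hand":0},{"dx":0,"dy":0,"dz":0,"rx":0,"ry":0,"rz":6,"hand":0},{"dx":0,"dy":0,"dz":0,"rx":0,"ry":0,"rz":0,"hand":0}]'
python3 -c "
from h import *
plan(.654,-.0386,.0991,-88)"
python3 -m pendant '[{"dx":0,"dy":0,"dz":0,"rx":0,"ry":0,"rz":6,"hand":0},{"dx":0,"dy":0,"dz":0,"rx":0,"ry":0,"rz":6,"hand":0},{"dx":0,"dy":0,"dz":0,"rx":0,"ry":0,"rz":6,"hand":0},{"dx":0,"dy":0,"dz":0,"rx":0,"ry":0,"rz":6,"hand":0},{"dx":0,"dy":0,"dz":0,"rx":0,"ry":0,"rz":6,"hand":0},{"dx":0,"dy":0,"dz":0,"rx":0,"ry":0,"rz":0,"hand":0}]'
python3 -c "
from h import *
plan(.654,-.0386,.0991,-88)"
```

```text
clock: 22.33
position: [0.6531, -0.0382, 0.0993]
ee_rot: [0.001, 0.945, 0.327, 0.002]
contact_force: [-2.7, -1.0, 10.9]
width: 0.0052
gripper_force: 115.6
t 22.33 pos [ 0.6531 -0.0382  0.0993] yaw -51.83 tool-z [ 0.0036  0.     -1.    ] | rotvec err tool [ 0.07 -0.2  36.17] | mm now [0.44 0.83 0.2 ]  mm after turn [0.84 0.41 0.2 ] F [-2.74 -1.04 10.87] M [-0.096  0.486  0.01 ] w 0.0052 gf 115.6 q [-0.17  0.45  1.47  0.    1.21  0.74]
clock: 22.83
position: [0.6529, -0.0378, 0.0992]
ee_rot: [-0.0, 0.997, 0.071, 0.002]
contact_force: [-2.8, 0.3, 11.3]
width: 0.0057
gripper_force: 115.6
t 22.83 pos [ 0.6529 -0.0378  0.0992] yaw -81.83 tool-z [ 3.e-03  7.e-04 -1.e+00] | rotvec err tool [-0.02 -0.17  6.17] | mm now [1.02 0.93 0.15]  mm after turn [1.12 0.81 0.14] F [-2.8   0.27 11.26] M [ 0.026  0.517 -0.   ] w 0.0057 gf 115.6 q [-0.16  0.45  1.47  0.    1.21  1.26]
```

```bash

for i in 1 2; do :; done
python3 -m pendant '[{"dx":0,"dy":0,"dz":0,"rx":0,"ry":0,"rz":4,"hand":0},{"dx":0,"dy":0,"dz":0,"rx":0,"ry":0,"rz":3,"hand":0},{"dx":0,"dy":0,"dz":0,"rx":0,"ry":0,"rz":0,"hand":0}]' >/dev/null
python3 -c "
from h import *
plan(.654,-.0386,.0991,-88)"
python3 -m pendant '[{"dx":0,"dy":0,"dz":0,"rx":0,"ry":0,"rz":2,"hand":0},{"dx":0,"dy":0,"dz":0,"rx":0,"ry":0,"rz":2,"hand":0},{"dx":0,"dy":0,"dz":0,"rx":0,"ry":0,"rz":0,"hand":0}]' >/dev/null
python3 - <<'E'
from h import *
plan(.654,-.0386,.0991,-92)
S=manip.get_image("scene")
t=np.array([.6541,-.038])-rot(np.radians(9.35))@[.02,-.102]
print("stand",t)
a=np.radians(9.35)
for n,L in(("closed",[(.02-.02,-.102),(.02-.035,-.102),(.02-.045,-.102),(.02-.055,-.102)]),("rest",[(.02,-.102-.03),(.02,-.102-.05)])):
  for l in L:
    P=proj(S,[[*(t+rot(a)@l),.079]])[0];x,y=P.round().astype(int); print(n,l,P.round(1),S["frame"][y,x], cv2.imread("pics/seat.png")[y,x,::-1])
E
```

```text
t 23.08 pos [ 0.6529 -0.0377  0.0992] yaw -88.73 tool-z [ 2.9e-03  9.0e-04 -1.0e+00] | rotvec err tool [-0.05 -0.17 -0.73] | mm now [1.13 0.94 0.13]  mm after turn [1.12 0.96 0.13] F [-3.24  0.99 11.73] M [0.081 0.507 0.048] w 0.0047 gf 115.7 q [-0.16  0.45  1.47  0.    1.21  1.38]
t 23.33 pos [ 0.6528 -0.0376  0.0992] yaw -92.67 tool-z [ 2.9e-03  9.0e-04 -1.0e+00] | rotvec err tool [-0.06 -0.16 -0.67] | mm now [1.22 0.91 0.13]  mm after turn [1.21 0.93 0.13] F [-2.98  0.02 10.7 ] M [0.035 0.529 0.207] w 0.0053 gf 115.6 q [-0.16  0.45  1.47  0.    1.21  1.45]
stand [0.61779429 0.05939556]
closed (0.0, -0.102) [294.8 202.1] [199 192 193] [198 191 192]
closed (-0.015000000000000003, -0.102) [299.  199.4] [218 213 214] [191 184 185]
closed (-0.024999999999999998, -0.102) [301.8 197.5] [200 193 194] [126 122 122]
closed (-0.035, -0.102) [304.6 195.7] [199 192 193] [119 115 115]
rest (0.02, -0.132) [282.8 199. ] [125 118 115] [193 180 176]
rest (0.02, -0.152) [278.6 194.5] [55 96 61] [127 123 123]
```

```bash

python3 -m pendant '[{"dx":0,"dy":0,"dz":0.0005,"rx":0,"ry":0,"rz":2,"hand":0},{"dx":0,"dy":0,"dz":0,"rx":0,"ry":0,"rz":0,"hand":0},{"dx":0,"dy":0,"dz":0,"rx":0,"ry":0,"rz":0,"hand":0},{"dx":0,"dy":0,"dz":0,"rx":0,"ry":0,"rz":0,"hand":0},{"dx":0,"dy":0,"dz":0,"rx":0,"ry":0,"rz":0,"hand":0},{"dx":0,"dy":0,"dz":0,"rx":0,"ry":0,"rz":0,"hand":0}]'
python3 - <<'E'
from h import *
plan(.654,-.0386,.0991,-92)
S=manip.get_image("scene")["frame"].astype(int);o=cv2.imread("pics/seat.png")[:,:,::-1].astype(int)
# bar region change since release (far/left part of the bar, away from the lock)
t=np.array([.6178,.0594]);a=np.radians(9.35);I=manip.get_image("scene")
for y in(.12,.11,.09,.06,.03,-.05):
  P=proj(I,[[*(t+rot(a)@[-.03,y]),.075]])[0];x,v=P.round().astype(int);print(y,P.round(0),np.abs(S[v-3:v+4,x-3:x+4]-o[v-3:v+4,x-3:x+4]).mean().round(1))
E
```

```text
clock: 23.88
position: [0.6529, -0.0376, 0.0992]
ee_rot: [-0.0, 0.999, -0.04, 0.002]
contact_force: [-3.5, 0.3, 13.0]
width: 0.0052
gripper_force: 116.2
t 23.88 pos [ 0.6529 -0.0376  0.0992] yaw -94.57 tool-z [ 3.2e-03  7.0e-04 -1.0e+00] | rotvec err tool [-0.05 -0.18 -2.57] | mm now [1.22 0.9  0.11]  mm after turn [1.18 0.96 0.1 ] F [-3.52  0.29 12.97] M [0.108 0.617 0.428] w 0.0052 gf 116.2 q [-0.16  0.45  1.47  0.    1.21  1.49]
0.12 [355. 251.] 0.4
0.11 [352. 249.] 0.4
0.09 [347. 243.] 0.6
0.06 [340. 236.] 0.5
0.03 [333. 228.] 12.9
-0.05 [315. 209.] 25.0
```

The torque has risen to 0.43 N m, so the plug is firmly at its stop. The cam lies over the axle, the key is home, and the bar's free end is unchanged in the images. Handing in.

```bash
python3 -c "
from rig import manip
print(manip.sign_off())"
```

```text
the job is handed in; nothing more can be done
None
```

The job is handed in at about 24 s: the bar sits in both saddles, the key is fully home and held turned against its stop, and the camera shows the cam closed over the end of the bar. The judge's verdict was not shown.

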